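# Check welded frames for squareness by their diagonals

## Task

Check each frame for squareness, the blue one first and then the yellow one if there is one: lay the sprung sliding rule in it and let it spring out so that both noses sit in opposing inner corners, first across the diagonal from the red-dotted corner, then across the other diagonal, and compare the two readings. Then draw a marker straight up out of the light stand without tipping or dragging the stand, and stand it upright on the worktop inside each frame: one green marker in a frame whose diagonals agree, one red marker in a frame whose diagonals differ. Leave the rule lying lengthwise on its black mat, the unused markers in the stand, and the small weight where it stands.

Things in the scene. Friction and masses are not known exactly. Their poses are not given: they have to be found in the camera images.
- blue_1: Flat blue frame, loose, bar 14 mm wide, 16 mm high, opening about 108 mm (its x) by 90 mm (its y). Origin: centre of the opening, on the worktop; z up. Square (both inner diagonals about 141 mm) or racked to a parallelogram (about 134 and 147 mm). Of the two blue frames one is present.
- blue_1_c0 (a point): Inner corner 0 of blue_1, 7 mm above the worktop: the corner marked with a red dot on top of the frame.
- blue_1_c1 (a point): Inner corner 1 of blue_1, 7 mm above the worktop; next to the red-dotted corner, in its own -x direction. The two other corners mirror these through the origin of the frame.
- blue_2: Flat blue frame, loose, bar 14 mm wide, 16 mm high, opening about 108 mm (its x) by 90 mm (its y). Origin: centre of the opening, on the worktop; z up. Square (both inner diagonals about 141 mm) or racked to a parallelogram (about 134 and 147 mm). Of the two blue frames one is present.
- blue_2_c0 (a point): Inner corner 0 of blue_2, 7 mm above the worktop: the corner marked with a red dot on top of the frame.
- blue_2_c1 (a point): Inner corner 1 of blue_2, 7 mm above the worktop; next to the red-dotted corner, in its own -x direction. The two other corners mirror these through the origin of the frame.
- yellow_1: Flat yellow frame, loose, bar 14 mm wide, 16 mm high, opening about 108 mm (its x) by 90 mm (its y). Origin: centre of the opening, on the worktop; z up. Square (both inner diagonals about 141 mm) or racked to a parallelogram (about 134 and 147 mm). Of the two yellow frames one is present, or none.
- yellow_1_c0 (a point): Inner corner 0 of yellow_1, 7 mm above the worktop: the corner marked with a red dot on top of the frame.
- yellow_1_c1 (a point): Inner corner 1 of yellow_1, 7 mm above the worktop; next to the red-dotted corner, in its own -x direction. The two other corners mirror these through the origin of the frame.
- yellow_2: Flat yellow frame, loose, bar 14 mm wide, 16 mm high, opening about 108 mm (its x) by 90 mm (its y). Origin: centre of the opening, on the worktop; z up. Square (both inner diagonals about 141 mm) or racked to a parallelogram (about 134 and 147 mm). Of the two yellow frames one is present, or none.
- yellow_2_c0 (a point): Inner corner 0 of yellow_2, 7 mm above the worktop: the corner marked with a red dot on top of the frame.
- yellow_2_c1 (a point): Inner corner 1 of yellow_2, 7 mm above the worktop; next to the red-dotted corner, in its own -x direction. The two other corners mirror these through the origin of the frame.
- rule: Sprung sliding rule along its x, 22 mm wide, 14 mm high, 0.22 kg: aluminium sleeve with nose at -x, steel slide with nose at +x (3 mm radius, polished). Two upright tabs 8 mm thick, 18 mm wide, from 12 to 50 mm above the underside; outer faces at x = -20 mm (black, sleeve) and +20 mm + slide value (red, slide). Origin: underside, midway between the noses when closed; z up. Works either way round.
- slide (a joint): How far the rule is sprung out, 0 to 0.030 m; nose to nose = 0.124 m + this. A spring (5 N closed, 2 N fully out) pushes it out when free. Squeezing both tabs from outside along the rule's axis with 20 N closes it and holds it for carrying; opening the fingers lets it spring into the corners. Seated, it reads the inner diagonal less 2 to 3 mm (round noses).
- tip_a (a point): End of the nose on the sleeve (-x end of the rule), 7 mm above the rule's underside.
- tip_b (a point): End of the nose on the slide (+x end of the rule), 7 mm above the rule's underside.
- pad: Black rubber mat, 160 (its x) x 56 (its y) x 3 mm, fixed to the worktop, on which the rule rests lengthwise. Origin: centre of its underside.
- stand: Light grey free-standing plastic stand (0.15 kg), 176 (its x) x 46 (its y) x 36 mm, with four square holes 27 mm wide and 28 mm deep in a row along its x at -63, -21, 21, 63 mm. Each holds a marker; it tips or drags easily. Origin: centre of its underside.
- green_1: Verdict marker, green: pin 75 mm high, dark steel foot 24 mm in diameter and 36 mm high, green stem 14 mm and green head 26 mm in diameter from 52 to 75 mm above its underside. Stands by itself, 0.07 kg. Origin: centre of its underside, 8 mm above the stand's underside while in a hole.
- red_1: Verdict marker, red: pin 75 mm high, dark steel foot 24 mm in diameter and 36 mm high, red stem 14 mm and red head 26 mm in diameter from 52 to 75 mm above its underside. Stands by itself, 0.07 kg. Origin: centre of its underside, 8 mm above the stand's underside while in a hole.
- green_2: Verdict marker, green: pin 75 mm high, dark steel foot 24 mm in diameter and 36 mm high, green stem 14 mm and green head 26 mm in diameter from 52 to 75 mm above its underside. Stands by itself, 0.07 kg. Origin: centre of its underside, 8 mm above the stand's underside while in a hole.
- red_2: Verdict marker, red: pin 75 mm high, dark steel foot 24 mm in diameter and 36 mm high, red stem 14 mm and red head 26 mm in diameter from 52 to 75 mm above its underside. Stands by itself, 0.07 kg. Origin: centre of its underside, 8 mm above the stand's underside while in a hole.
- weight_1: Small brass-coloured weight, 32 mm, bystander: leave alone. Origin: centre of its underside.
Not all that is in view belongs to the job. What is shaped like the green_1 but purple is not meant.

How it is judged:
By the outcome, as a careful person would: the job done as asked, in the order asked, and still so for the second after the job is handed in, with the robot touching nothing.
Of blue_1, blue_2 only 1 to 1 are there at a start; the rules pass over those that are not, and their reading is None.
Of yellow_1, yellow_2, slab only 1 to 1 are there at a start; the rules pass over those that are not, and their reading is None.
At some moment in a run one of blue_1, blue_2, yellow_1, yellow_2 may be knocked a few centimetres aside while the robot is not near it.
It also fails if it takes over 200 s, if anything falls off the work surface, if the arm or the gripper's body presses on something with over 40 N, if the wrist force passes 120 N, or if a joint passes its speed limit or range.

## Robot

A 6-joint arm with a two-finger parallel gripper is mounted at the origin on the work surface; the furniture and walls round the work are solid. World frame = base frame: x ahead of the robot, y to its left, z up, the work surface at z = 0. Lengths are in m, angles in rad, forces in N, time in s.
With the tool pointing down it reaches from about 0.3 to 0.875 m from the base axis. Payload 6.4 kg.
Tool frame: the origin (TCP) lies midway between the tips of the shut fingers; the grasp point (between the pads) lies hold_point_z behind it (hold_point_z is the distance from the TCP to the grasp point, in m); z points along the fingers, y is the line along which they close (so a half turn about z gives the same grasp; the last joint's range is limited). The gripper opens to 88 mm and grips with 3 to 60 N. Pads are 18 mm wide; open, the fingers measure 123 mm over their backs; the gripper's body (75 mm by 187 mm) begins 45 mm behind the grasp point.
Start: joints at [-1.479, 0.181, 1.607, -0, 1.354, -0.206], TCP at [0.169, -0.55, 0.239] pointing down, gripper open.
Joint ranges: [-2.99, 2.99], [-0.89, 2.07], [0.3, 2.58], [-1.14, 4.28], [0, 2.63], [-3.12, 3.12]. Speed limits (rad/s): [2.57, 2.57, 3.01, 3.14, 3.14, 3.14].

## Interface

Orientations are given as a 3x3 rotation matrix whose columns are the frame's x, y, z axes.
In Python, from rig import * gives the robot as it stands. The module is installed in compiled form; this text tells all that it offers.
- The arm moves only by the tool drive_tool, never from a script. Its argument "rows" is a list of rows, each a list of 7 numbers: the closure, from 0 (fully open) to 1 (shut), then the shift along the world's x, y, z in cm, then the turn, a rotation vector about the world's x, y, z in rad. In form: [[hand, tx, ty, tz, ax, ay, az], ...]. A call has 1 to 8 rows; each row shifts and turns the commanded pose from where the row before left it; what a row does not reach is not made up. A row lasts 1/8 s, in which the tool goes at most 62.5 mm and 10.7 degrees, less where a joint would pass 70% of its speed; a pose out of reach is approached as far as the arm can. A call is refused whole if a number of a shift passes 6.25 or a number of a turn 0.188, either way. A call with a gripper value outside its range is refused whole. The fingers move at their own pace and stop on an object; "squeeze" is the grip in N (left out, the last holds). Time passes only in rows, so rows that do not move let the fingers close. It gives the time, the measured TCP pose, the force, the opening and the grip force at its end, in the units of the state.
- sense(): the state, without advancing time (a new reading comes with each control period).
- snapshot(name): name is "side" or "top"; returns a dict with "pixels" (384x512x3 uint8, red, green, blue), "z_map" (384x512 float32, m along the optical axis (not along the pixel's ray), 0 where there is no reading), "intrinsics" (3x3 intrinsics, pixels), "camera_from_world" (4x4, takes a point from world to camera coordinates). Camera axes: x right, y up, looking along -z (the intrinsics and any distortion apply to the point x, -y, -z); pixel columns grow to the right and rows downward; lengths in m; the calibration is good to about 2 mm. A picture is of the moment at which its call begins.
- job_done(): hands the job in; it is judged then, once.
Trained networks look in the newest picture that a camera, given by its name, has taken for a name from the list of things; names that differ only in an ending like _2 or _b are one class to them, and where a whole thing is asked for, a point or a joint stands for the part that bears it (a point fixed in the world has none). Each returns a list of dicts, best first, with "score" (0 to 1); they miss things now and then, are a little off and sometimes report something else, mostly with a low value. They report only what shows in the picture. A call takes as long as a camera call. They do not tell look-alikes from the thing itself.
- search_frame(camera, thing): "point" ([row, column] in pixels, amid what is visible of it).
The state is a dict: "clock": time; "joint_positions": joint angles; "qvel": joint speeds; "joint_efforts": joint torques, N m; "eef_pos": TCP position; "tool_rot": TCP orientation; "force": force on the tool from outside, world axes, zero at the start; "torque": the same for the moment, N m; "grip_width": opening from 0.0 (shut) to 1.0 (fully open); "grip_force": force on a finger pad.
Only numpy, scipy, OpenCV 4.12 (cv2) and the standard library are available. Lean on these libraries where they do the work, as an engineer would, in place of code of your own. Each camera call takes 0.05 s, during which the arm holds its last target. There are 200 camera calls.

## Working session

There is one attempt and no reset: what is moved stays moved. The work goes in short steps, Python scripts to look and compute and a tool call to move; the robot and the scene stay as the last step left them, time stands still between calls to the robot, and variables do not carry over. Pictures are saved under pics/ and viewed, at most 14 in all, crops included, and the job is handed in when it is done.

Besides the shell and the picture viewer there is one more tool, called in YAML: its name, and indented under it one key for each argument. drive_tool: Moves the arm, as the interface text tells. Its arguments: {"type":"object","properties":{"rows":{"type":"array"},"squeeze":{"type":"number"}},"required":["rows"]}

```bash
mkdir -p pics; cat > h.py <<'E'
from rig import *
import numpy as np, cv2
def save(n,s,crop=None,scale=1):
    p=s["pixels"][:,:,::-1]
    if crop: r0,r1,c0,c1=crop; p=p[r0:r1,c0:c1]
    cv2.imwrite("pics/"+n,cv2.resize(p,None,fx=scale,fy=scale,interpolation=cv2.INTER_CUBIC))
def world(s,r,c,z=None):
    "pixel->world by depth, or by plane height z"
    K=s["intrinsics"];T=np.linalg.inv(s["camera_from_world"])
    d=np.array([(c-K[0,2])/K[0,0],-(r-K[1,2])/K[1,1],-1.])
    if z is None: return (T@np.r_[d*s["z_map"][int(round(r)),int(round(c))],1])[:3]
    R=T[:3,:3]@d; o=T[:3,3]
    return o+R*(z-o[2])/R[2]
def cloud(s):
    K=s["intrinsics"];T=np.linalg.inv(s["camera_from_world"]);z=s["z_map"]
    r,c=np.mgrid[:z.shape[0],:z.shape[1]]
    P=np.stack([(c-K[0,2])/K[0,0]*z,-(r-K[1,2])/K[1,1]*z,-z],-1)
    return P@T[:3,:3].T+T[:3,3]
def pix(s,p):
    q=s["camera_from_world"]@np.r_[p,1]; q=s["intrinsics"]@[q[0],-q[1],-q[2]]
    return q[1]/q[2],q[0]/q[2]
E
python3 - <<'E'
from h import *
for n in("top","side"):
    s=snapshot(n); save(n+"0.png",s,scale=1.5)
    T=np.linalg.inv(s["camera_from_world"]); print(n,T.round(3).tolist(),s["intrinsics"].tolist())
    for t in("blue_1","yellow_1","rule","stand","pad","green_1","red_1","weight_1","blue_1_c0","yellow_1_c0"):
        print(t,[(np.round(d["point"]).tolist(),round(d["score"],2),world(s,*d["point"]).round(3).tolist()) for d in search_frame(n,t)[:4]])
print(sense())
E
```

```text
top [[-0.009, 0.995, -0.103, 0.383], [-1.0, -0.008, 0.003, 0.077], [0.002, 0.103, 0.995, 0.883], [0.0, 0.0, 0.0, 1.0]] [[356.2790345117506, 0.0, 261.0351805216432], [0.0, 356.2790345117506, 192.42846040182616], [0.0, 0.0, 1.0]]
blue_1 [([193.0, 329.0], 0.88, [0.47, -0.092, 0.02]), ([150.0, 220.0], 0.51, [0.582, 0.176, 0.001]), ([205.0, 241.0], 0.45, [0.444, 0.125, -0.003])]
yellow_1 [([165.0, 203.0], 0.7, [0.542, 0.217, 0.011]), ([204.0, 235.0], 0.57, [0.445, 0.137, 0.015])]
rule [([165.0, 203.0], 0.77, [0.542, 0.218, 0.011]), ([154.0, 220.0], 0.53, [0.564, 0.173, 0.044])]
stand [([213.0, 151.0], 0.66, [0.426, 0.343, 0.016])]
pad [([155.0, 207.0], 0.72, [0.57, 0.208, 0.004]), ([229.0, 344.0], 0.68, [0.383, -0.129, -0.004])]
green_1 [([152.0, 153.0], 0.59, [0.562, 0.324, 0.071]), ([184.0, 140.0], 0.49, [0.489, 0.35, 0.08]), ([219.0, 143.0], 0.47, [0.408, 0.34, 0.082]), ([157.0, 205.0], 0.26, [0.566, 0.214, 0.001])]
red_1 [([195.0, 142.0], 0.62, [0.461, 0.341, 0.086]), ([235.0, 147.0], 0.48, [0.373, 0.329, 0.083])]
weight_1 [([157.0, 361.0], 0.53, [0.555, -0.168, 0.031]), ([155.0, 220.
[... 1279 characters left out ...]
        1.35379973e+00, -2.06297274e-01]), 'qvel': array([-0.0008108 , -0.00030699,  0.00286905, -0.00048174, -0.00039646,
       -0.0006358 ]), 'joint_efforts': array([-5.29467115e-05, -4.33846343e+01, -3.42170620e+01,  7.04146991e-02,
        3.08700080e-02, -3.63153151e-05]), 'eef_pos': array([ 0.16871208, -0.54971002,  0.23872308]), 'tool_rot': array([[ 9.56000861e-01,  2.93363859e-01,  1.95370264e-05],
       [ 2.93363859e-01, -9.56000861e-01, -6.74655301e-06],
       [ 1.66982193e-05,  1.21811680e-05, -1.00000000e+00]]), 'force': array([ 0.06725547,  0.67046924, -0.35699068]), 'torque': array([ 0.00228278, -0.02709152,  0.03159741]), 'grip_force': 0.0, 'grip_width': 1.0010904716352167}
```

View pics/top0.png

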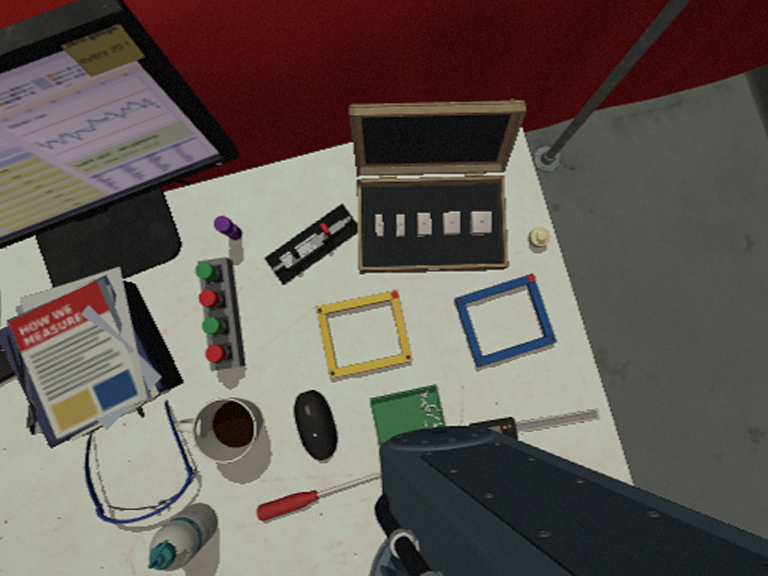

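View pics/side0.png

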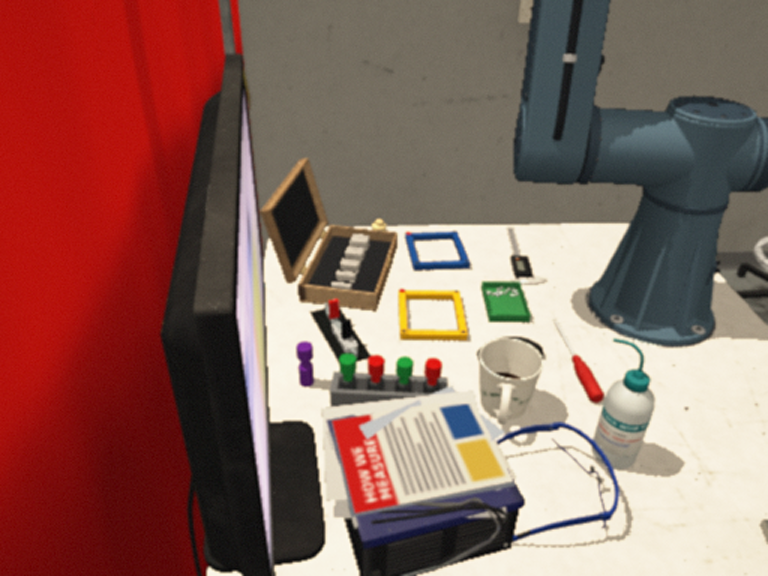

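Top view (1.5x px): blue frame (505,320) with red dot (531,279). Yellow frame (365,335), dot (395,295). Rule on its mat (312,243). Stand with green, red, green, red from the top at (207,270)–(215,353). Look-alikes: purple pin (228,227) is not a marker; gauge-block box, caliper (550,420) and green board are not the rule; the weight is at (539,237).

```bash
cat >> h.py <<'E'
def frames(s,show=True):
    hsv=cv2.cvtColor(s["pixels"],cv2.COLOR_RGB2HSV); out={}
    W=cloud(s)
    for n,lo,hi in(("blue",(100,110,40),(125,255,255)),("yellow",(18,110,100),(35,255,255))):
        m=cv2.inRange(hsv,lo,hi)*((W[...,0]>.25)&(W[...,0]<.62)&(W[...,1]<.30)&(abs(W[...,2]-.01)<.03)).astype(np.uint8)
        m=cv2.morphologyEx(m,cv2.MORPH_CLOSE,np.ones((3,3)))
        k,l,st,ce=cv2.connectedComponentsWithStats(m)
        if k<2: continue
        i=1+np.argmax(st[1:,4]); m=(l==i).astype(np.uint8)
        cs,_=cv2.findContours(m,cv2.RETR_EXTERNAL,cv2.CHAIN_APPROX_NONE)
        h=max(cs,key=cv2.contourArea)[:,0]
        P=np.array([world(s,r,c,.016)[:2] for c,r in h])
        out[n]=quad(P)
        # red dot
        red=(cv2.inRange(hsv,(0,120,100),(8,255,255))|cv2.inRange(hsv,(172,120,100),(180,255,255)))>0
        red&=(cv2.dilate(m,np.ones((7,7)))>0)
        rr,cc=np.nonzero(red); out[n+"_dot"]=world(s,rr.mean(),cc.mean(),.016)[:2] if len(rr) else None
    return out
def quad(P):
    "outer quad by line fits"
    hull=cv2.convexHull(P.astype(np.float32)*1000)
    for e in np.linspace(4,25,40):
        a=cv2.approxPolyDP(hull,e,True)[:,0]
        if len(a)==4: break
    L=[]
    for k in range(4):
        a0,a1=a[k],a[(k+1)%4]; u=(a1-a0)/np.linalg.norm(a1-a0); n=np.array([-u[1],u[0]])
        q=P*1000-a0; t=q@u; d=q@n; w=np.linalg.norm(a1-a0)
        q=P[(abs(d)<6)&(t>.15*w)&(t<.85*w)]*1000
        vx,vy,x,y=cv2.fitLine(q.astype(np.float32),cv2.DIST_HUBER,0,.01,.01).ravel()
        L.append((np.array([-vy,vx]),-vy*x+vx*y))
    return np.array([np.linalg.solve([L[k-1][0],L[k][0]],[L[k-1][1],L[k][1]]) for k in range(4)])/1000
def report(s):
    f=frames(s)
    for n in("blue","yellow"):
        if n in f:
            q=f[n];e=np.linalg.norm(q-np.roll(q,-1,0),axis=1);c=q.mean(0)
            print(n,"c",c.round(4),"edges",(e*1000).round(1),"diag",[round(1000*np.linalg.norm(q[0]-q[2]),1),round(1000*np.linalg.norm(q[1]-q[3]),1)],"corners",q.round(4).tolist(),"dot",f[n+"_dot"])
            for k in(0,1): d=q[k]-q[k+2];print("   diag dir deg",round(np.degrees(np.arctan2(d[1],d[0])),1),"from",q[k].round(3))
E
python3 - <<'E'
import h; from h import *
import rig; print([x for x in dir(rig) if x[0]!='_'], getattr(rig,'hold_point_z',None))
for n in("top","side"):
    s=snapshot(n); print(n); 
    try: report(s)
    except Exception as e: print("err",e)
    W=cloud(s); hsv=cv2.cvtColor(s["pixels"],cv2.COLOR_RGB2HSV)
    # stand / marker heads
    for nm,lo,hi in(("green",(50,110,50),(85,255,255)),("redA",(0,150,100),(8,255,255)),("redB",(172,150,100),(180,255,255)),("purple",(125,80,40),(160,255,255))):
        m=cv2.inRange(hsv,lo,hi)*((W[...,2]>.03)&(W[...,2]<.12)&(W[...,0]>.3)&(W[...,0]<.65)&(W[...,1]<.42)).astype(np.uint8)
        k,l,st,ce=cv2.connectedComponentsWithStats(m)
        for i in range(1,k):
            if st[i,4]>=6: 
                P=W[l==i]; t=P[P[:,2]>np.percentile(P[:,2],90)-.012] 
                print(nm,st[i,4],ce[i].round(1),"med",np.median(P,0).round(4),"top",np.mean(t,0).round(4),"zmax",np.percentile(P[:,2],95).round(4))
    # things high around stand
    for y in(.38,.41,.44,.47): 
        print("y",y,[(x,round(float(W[...,2][(abs(W[...,0]-x)<.02)&(abs(W[...,1]-y)<.015)].max(initial=-1)),3)) for x in(.33,.37,.41,.45,.49,.53,.57)])
s=snapshot("top"); save("rule1.png",s,(120,260,120,260),5); s=snapshot("side"); save("rule2.png",s,(185,285,180,320),5)
E
```

```text
['PlanningError', 'hold_point_z', 'job_done', 'search_frame', 'sense', 'snapshot'] 0.0187
top
blue c [ 0.4207 -0.108 ] edges [130.5 113.4 131.4 113.9] diag [np.float32(172.8), np.float32(174.0)] corners [[0.4941999912261963, -0.15330000221729279], [0.45570001006126404, -0.028599999845027924], [0.3474000096321106, -0.06210000067949295], [0.3856000006198883, -0.18780000507831573]] dot [ 0.48852463 -0.15286374]
   diag dir deg -31.8 from [ 0.494 -0.153]
   diag dir deg 66.2 from [ 0.456 -0.029]
yellow c [0.4008 0.121 ] edges [131.4 114.7 131.7 115.1] diag [np.float32(174.2), np.float32(175.1)] corners [[0.4700999855995178, 0.0681999996304512], [0.4440000057220459, 0.19699999690055847], [0.33160001039505005, 0.17389999330043793], [0.35740000009536743, 0.04479999840259552]] dot [0.46407473 0.0705696 ]
   diag dir deg -37.4 from [0.47  0.068]
   diag dir deg 60.4 from [0.444 0.197]
green 95 [136.  179.9] med [0.4965 0.3574 0.0829] top [0.4966 0.3576 0.0829] zmax 0.0852
green 100 [140.2 216.6] med [0.4129 0.346  0.0828] top [0.4134 0.3459 0.0828] zmax 0.0849
redA 21 [216.  151.4] med [0.568
[... 1847 characters left out ...]
50.1 244.7] med [0.4534 0.3608 0.0781] top [0.4537 0.3586 0.0804] zmax 0.0837
redA 146 [288.2 246.8] med [0.3708 0.3492 0.0769] top [0.3709 0.3469 0.0802] zmax 0.0836
purple 165 [202.9 237.3] med [0.5672 0.3436 0.0631] top [0.568  0.3423 0.072 ] zmax 0.0755
y 0.38 [(0.33, -1.0), (0.37, 0.036), (0.41, 0.038), (0.45, 0.084), (0.49, 0.085), (0.53, 0.037), (0.57, 0.003)]
y 0.41 [(0.33, 0.115), (0.37, 0.105), (0.41, -1.0), (0.45, -1.0), (0.49, -1.0), (0.53, 0.003), (0.57, 0.003)]
y 0.44 [(0.33, 0.115), (0.37, 0.111), (0.41, 0.108), (0.45, -1.0), (0.49, -1.0), (0.53, 0.015), (0.57, 0.49)]
y 0.47 [(0.33, 0.109), (0.37, 0.109), (0.41, 0.111), (0.45, 0.104), (0.49, 0.1), (0.53, 0.015), (0.57, 0.489)]
```

View pics/rule1.png

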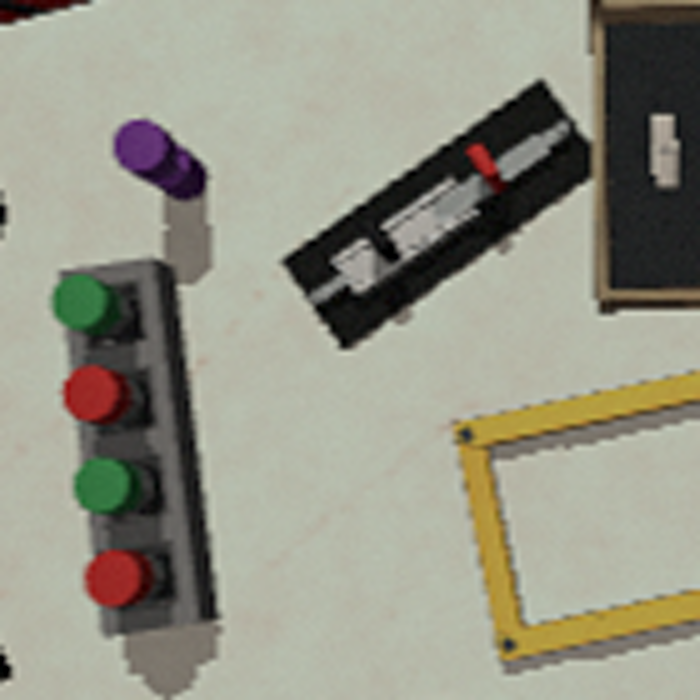

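```bash
python3 - <<'E'
from h import *
for n in("top","side"):
    s=snapshot(n);W=cloud(s);hsv=cv2.cvtColor(s["pixels"],cv2.COLOR_RGB2HSV)
    roi=(W[...,0]>.47)&(W[...,0]<.66)&(W[...,1]>.10)&(W[...,1]<.30)
    # pad: dark pixels on low z
    m=(roi&(hsv[...,2]<60)&(W[...,2]<.02)).astype(np.uint8)
    k,l,st,ce=cv2.connectedComponentsWithStats(m); 
    o=[(st[i,4],ce[i].round(0),np.median(W[l==i],0).round(3)) for i in range(1,k) if st[i,4]>20]; print(n,"dark",o)
    hi=roi&(W[...,2]>.03)&(W[...,2]<.065)&(np.hypot(W[...,0]-.54,W[...,1]-.215)<.07)
    k,l,st,ce=cv2.connectedComponentsWithStats(hi.astype(np.uint8))
    for i in range(1,k):
        if st[i,4]>4: print(" tall",st[i,4],ce[i].round(1),W[l==i].mean(0).round(4),W[l==i].max(0).round(3),s["pixels"][l==i].mean(0).round())
    b=roi&(W[...,2]>.010)&(W[...,2]<.024)&(hsv[...,2]>90)&(np.hypot(W[...,0]-.54,W[...,1]-.215)<.09)&(hsv[...,1]<60)
    P=W[b]; c=P[:,:2].mean(0); u,sv,v=np.linalg.svd(P[:,:2]-c); t=(P[:,:2]-c)@v[0]
    print(" body",len(P),P.mean(0).round(4),"dir",np.degrees(np.arctan2(v[0,1],v[0,0])).round(1),"ext",t.min().round(4),t.max().round(4))
    # pad rectangle from dark-or-rule region
    cv=(roi&(hsv[...,2]<70)&(np.hypot(W[...,0]-.54,W[...,1]-.215)<.1)).astype(np.uint8)
    cv=cv2.morphologyEx(cv,cv2.MORPH_CLOSE,np.ones((7,7)))
    cs,_=cv2.findContours(cv,cv2.RETR_EXTERNAL,cv2.CHAIN_APPROX_NONE);c=max(cs,key=cv2.contourArea)[:,0]
    P=np.array([world(s,r,cc,.003)[:2] for cc,r in c],np.float32)*1000
    print(" pad",cv2.minAreaRect(P))
E
```

```text
top dark [(np.int32(451), array([246., 150.]), array([0.576, 0.111, 0.017])), (np.int32(384), array([205., 156.]), array([0.572, 0.212, 0.003])), (np.int32(510), array([212., 168.]), array([0.536, 0.194, 0.003]))]
 tall 32 [217.  152.5] [0.5654 0.1785 0.0504] [0.574 0.186 0.058] [126.  40.  38.]
 tall 33 [195.6 167.2] [0.5307 0.2291 0.0497] [0.54  0.237 0.056] [26. 26. 26.]
 body 300 [0.5464 0.2101 0.0148] dir 124.7 ext -0.0808 0.0701
 pad ((532.2977294921875, 188.59942626953125), (107.84521484375, 165.43161010742188), 34.83716583251953)
side dark [(np.int32(192), array([218., 221.]), array([0.573, 0.204, 0.003])), (np.int32(72), array([239., 231.]), array([0.503, 0.243, 0.003]))]
 tall 59 [221.9 203.3] [0.5662 0.184  0.0431] [0.574 0.191 0.054] [157.  42.  34.]
 tall 62 [230.  216.5] [0.5311 0.2349 0.0437] [0.539 0.241 0.055] [44. 42. 38.]
 body 156 [0.5412 0.2236 0.0142] dir 125.9 ext -0.0931 0.0598
 pad ((548.4542236328125, 209.05567932128906), (52.90199279785156, 152.78628540039062), 35.06645202636719)
```

Crop confirms: rule with red and black tabs lies along the mat (direction −55°), the purple pin stands apart. Checking clearances around the rule, box and monitor.

```bash
python3 - <<'E'
from h import *
A=[cloud(snapshot(n)).reshape(-1,3) for n in("top","side")]; P=np.vstack(A)
xs=np.arange(.30,.76,.04); ys=np.arange(.48,-.25,-.04)
print("      "+" ".join(f"{y:5.2f}" for y in ys))
for x in xs[::-1]:
    print(f"{x:.2f} ",*[f"{P[(abs(P[:,0]-x)<.02)&(abs(P[:,1]-y)<.02),2].max(initial=-1)*1000:5.0f}" for y in ys])
E
```

```text
0.48  0.44  0.40  0.36  0.32  0.28  0.24  0.20  0.16  0.12  0.08  0.04  0.00 -0.04 -0.08 -0.12 -0.16 -0.20 -0.24
0.74  -1000 -1000 -1000 -1000 -1000 -1000 -1000 -1000     4     3     3     3     3     1 -1000 -1000     5 -1000 -1000
0.70    -89  -121 -1000 -1000     0     4     4     4     5   191   191   191   191   191   191   189     4 -1000 -1000
0.66     17   444   456   491   492   491     5     5     5   143   102    99    95    91   133   132     4     1 -1000
0.62    459   489   490   492   492   490     4     5     6    44    23    21    22    23    42    43     4     3 -1000
0.58    489   489   489    78    80     5     6    56    56    42    34    39    39    42    41    44    33    20 -1000
0.54     16    17     4    72    76     7    54    53    52    42    29    35    31    22    21    43    33    22 -1000
0.50    101    12    37    87    39    19    19     5     4    44    42    42    42    42    43    42    19     4     1
0.46    111     5    36    87    81     4     4    19    20    21    20     5     5    19    20    19    18     4     3
0.42    114   108     4    87    85     4     3    19    18     4    19    19     4    19     3     5    18    18     5
0.38    111   112     4    86    86     4     4    19    17     4   883    19     5    18    19    19    20    21     3
0.34    111   115   108    81    81     4     4    16    20    19    20    18     5    20    20    17     5     4     3
0.30    111   117    99    97    97    97    23    35    11    21   464   648   662   672   673     3     4     4     4
```

drive_tool:
  rows:
    - [0,3,6,0,0,0,0.157]
    - [0,3,6,0,0,0,0.157]
    - [0,3,6,0,0,0,0]
    - [0,3,6,0,0,0,0]
    - [0,3,6,0,0,0,0]
    - [0,3,6,0,0,0,0]
    - [0,3,6,0,0,0,0]
    - [0,3,6,0,0,0,0]

```text
clock: 2.5
eef_pos: [0.393, -0.1007, 0.2392]
tool_rot: [[0.819, 0.574, 0.001], [0.574, -0.819, -0.001], [0.001, 0.002, -1.0]]
force: [1.6, -0.8, 0.1]
grip_width: 0.998
grip_force: 0.0
```

drive_tool:
  rows:
    - [0,2.8,5.5,0,0,0,0]
    - [0,2.8,5.5,0,0,0,0]
    - [0,2.8,5.5,0,0,0,0]
    - [0,2.8,5.5,0,0,0,0]
    - [0,2.75,5.6,0,0,0,0]
    - [0,0,0,-5,0,0,0]
    - [0,0,0,-5,0,0,0]
    - [0,0,0,0,0,0,0]
  squeeze: 20

```text
clock: 3.5
eef_pos: [0.5284, 0.1734, 0.1347]
tool_rot: [[0.818, 0.575, -0.009], [0.575, -0.818, -0.001], [-0.008, -0.004, -1.0]]
force: [0.6, -1.0, 0.1]
grip_width: 0.996
grip_force: 0.0
```

```bash
python3 - <<'E'
from h import *
print(sense()["eef_pos"],sense()["joint_positions"].round(2))
s=snapshot("side"); save("grasp1.png",s,(140,260,150,290),5)
E
```

```text
[0.52844107 0.17335693 0.13474877] [ 0.1   0.26  1.74 -0.    1.15  1.06]
```

drive_tool:
  rows:
    - [0,1.0,1.65,0,0,0,0]
    - [0,1.0,1.6,0,0,0,0]
    - [0,0,0,0,0,0,0]
    - [0,0,0,0,0,0,0]

```text
clock: 4.05
eef_pos: [0.5524, 0.2057, 0.1404]
tool_rot: [[0.819, 0.574, 0.002], [0.574, -0.819, 0.0], [0.002, 0.001, -1.0]]
force: [0.4, 0.1, -0.5]
grip_width: 1.0
grip_force: 0.0
```

drive_tool:
  rows:
    - [0,-0.4,0,-3,0,0,0]
    - [0,0,0,-3,0,0,0]
    - [0,0,0,-1.3,0,0,0]
    - [0,0,0,0,0,0,0]
    - [0,0,0,0,0,0,0]

```text
clock: 4.68
eef_pos: [0.5488, 0.206, 0.067]
tool_rot: [[0.819, 0.574, 0.002], [0.574, -0.819, 0.0], [0.002, 0.001, -1.0]]
force: [1.2, 0.9, -0.7]
grip_width: 1.002
grip_force: 0.0
```

```bash
python3 - <<'E'
from h import *
print(sense()["eef_pos"])
s=snapshot("side"); save("grasp2.png",s,(150,260,160,290),5)
E
```

```text
[0.54881139 0.20601128 0.06704692]
```

View pics/grasp2.png

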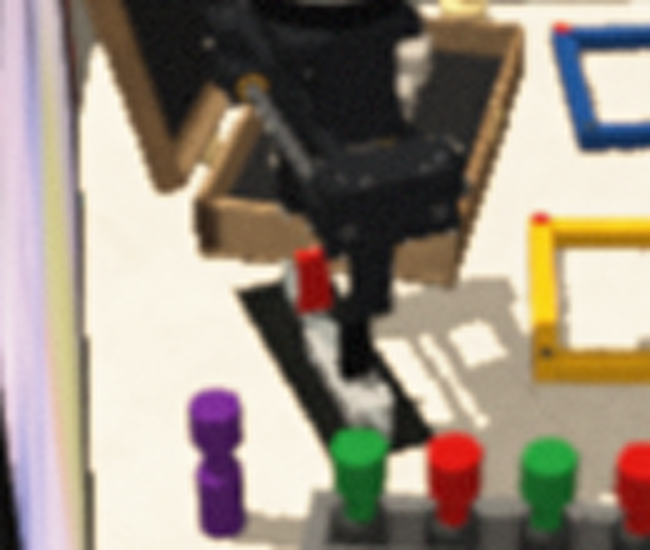

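The view shows the fingers straddling the rule axis, above the tabs (red tab at 312,280 in the crop), with nothing else near; descending.

drive_tool:
  rows:
    - [0,0,0,-2,0,0,0]
    - [0,0,0,-2,0,0,0]
    - [0,0,0,0,0,0,0]
    - [0.3,0,0,0,0,0,0]
    - [0.6,0,0,0,0,0,0]
    - [0.9,0,0,0,0,0,0]
    - [1,0,0,0,0,0,0]
    - [1,0,0,0,0,0,0]
  squeeze: 25

```text
clock: 5.72
eef_pos: [0.5479, 0.2064, 0.0262]
tool_rot: [[0.819, 0.574, 0.0], [0.574, -0.819, 0.001], [0.001, -0.0, -1.0]]
force: [-1.9, 3.6, 4.0]
grip_width: 0.456
grip_force: 7.7
```

drive_tool:
  rows:
    - [1,0,0,0,0,0,0]
    - [1,0,0,0,0,0,0]
    - [1,0,0,1.5,0,0,0]
    - [1,0,0,1.5,0,0,0]
    - [1,0,0,3,0,0,0]
    - [1,0,0,0,0,0,0]

```text
clock: 6.48
eef_pos: [0.5504, 0.2062, 0.0889]
tool_rot: [[0.819, 0.574, 0.006], [0.574, -0.819, 0.001], [0.006, 0.003, -1.0]]
force: [0.4, -0.3, -3.2]
grip_width: 0.447
grip_force: 25.0
```

```bash
python3 - <<'E'
from h import *
print(sense()["eef_pos"],sense()["grip_width"],sense()["grip_force"])
s=snapshot("side"); save("grasp3.png",s,(140,250,160,290),5)
s=snapshot("top"); report(s)
E
```

```text
[0.55035078 0.20617424 0.08893984] 0.447467016686137 24.988456859719008
blue c [ 0.4207 -0.108 ] edges [130.5 113.4 131.5 113.9] diag [np.float32(172.8), np.float32(174.0)] corners [[0.4941999912261963, -0.15330000221729279], [0.45570001006126404, -0.028599999845027924], [0.3474000096321106, -0.06210000067949295], [0.385699987411499, -0.18790000677108765]] dot [ 0.48870834 -0.15261764]
   diag dir deg -31.8 from [ 0.494 -0.153]
   diag dir deg 66.3 from [ 0.456 -0.029]
yellow c [0.4021 0.1154] edges [117.5 116.3 121.8 114.5] diag [np.float32(165.4), np.float32(167.0)] corners [[0.4693000018596649, 0.0689999982714653], [0.4480000138282776, 0.18459999561309814], [0.3336000144481659, 0.16369999945163727], [0.35749998688697815, 0.044199999421834946]] dot [0.46379566 0.07075578]
   diag dir deg -34.9 from [0.469 0.069]
   diag dir deg 57.2 from [0.448 0.185]
```

View pics/grasp3.png

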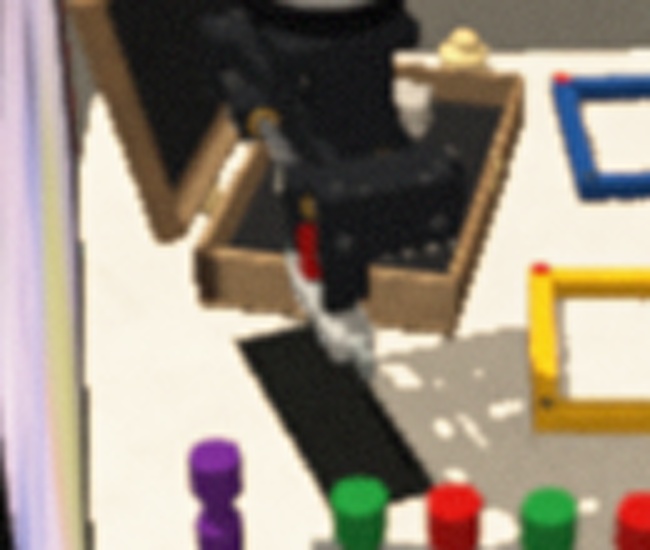

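drive_tool:
  rows:
    - [1,-1.62,-3.9,1,0,0,0.048]
    - [1,-1.62,-3.9,1,0,0,0.048]
    - [1,-1.62,-3.9,0,0,0,0.048]
    - [1,-1.62,-3.9,0,0,0,0.048]
    - [1,-1.62,-3.9,0,0,0,0.048]
    - [1,-1.62,-3.9,0,0,0,0.048]
    - [1,-1.62,-3.9,0,0,0,0.048]
    - [1,-1.62,-4.1,0,0,0,0.048]

```text
clock: 7.58
eef_pos: [0.4168, -0.1087, 0.1047]
tool_rot: [[0.542, 0.84, -0.002], [0.84, -0.542, 0.001], [-0.0, -0.002, -1.0]]
force: [0.7, -1.6, -2.1]
grip_width: 0.446
grip_force: 25.0
```

drive_tool:
  rows:
    - [1,0,0,0,0,0,0]
    - [1,0,0,0,0,0,0]

```text
clock: 7.82
eef_pos: [0.4177, -0.1075, 0.105]
tool_rot: [[0.545, 0.838, -0.001], [0.838, -0.545, 0.001], [0.0, -0.002, -1.0]]
force: [1.2, 0.3, -1.9]
grip_width: 0.444
grip_force: 25.0
```

```bash
cat >> h.py <<'E'
def ang():
    R=sense()["tool_rot"]; return round(float(np.degrees(np.arctan2(R[1,1],R[0,1]))),2)
E
python3 - <<'E'
from h import *
st=sense();print(st["eef_pos"].round(4),ang(),st["grip_width"],st["grip_force"],st["tool_rot"].round(3).tolist())
s=snapshot("side"); save("blueA.png",s,(120,220,230,350),5); report(s)
s=snapshot("top"); 
# pad
W=cloud(s);hsv=cv2.cvtColor(s["pixels"],cv2.COLOR_RGB2HSV)
m=((hsv[...,2]<70)&(np.hypot(W[...,0]-.545,W[...,1]-.21)<.1)&(W[...,2]<.012)).astype(np.uint8)
k,l,st,ce=cv2.connectedComponentsWithStats(m);
for i in np.argsort(-st[1:,4])[:2]+1:
  r,c=np.nonzero(l==i);P=np.array([world(s,a,b,.003)[:2] for a,b in zip(r,c)],np.float32)*1000;print(len(r),cv2.minAreaRect(P),P.mean(0))
E
```

```text
[ 0.4177 -0.1075  0.105 ] -33.03 0.4435673557708118 24.98843498993665 [[0.545, 0.838, -0.001], [0.838, -0.545, 0.001], [0.0, -0.002, -1.0]]
blue c [ 0.4182 -0.0939] edges [109.3 131.4 113.2 145.6] diag [np.float32(176.6), np.float32(178.5)] corners [[0.387800008058548, -0.17919999361038208], [0.4900999963283539, -0.14079999923706055], [0.45249998569488525, -0.01489999983459711], [0.3422999978065491, -0.04089999943971634]] dot [ 0.48768705 -0.1525395 ]
   diag dir deg -111.5 from [ 0.388 -0.179]
   diag dir deg -34.1 from [ 0.49  -0.141]
yellow c [0.3986 0.1342] edges [144.3 113.8 144.8 121.5] diag [np.float32(187.2), np.float32(185.4)] corners [[0.474700003862381, 0.07769999653100967], [0.43709999322891235, 0.21699999272823334], [0.326200008392334, 0.19179999828338623], [0.3562999963760376, 0.050200000405311584]] dot [0.46223184 0.06965335]
   diag dir deg -37.5 from [0.475 0.078]
   diag dir deg 64.2 from [0.437 0.217]
1350 ((551.2613525390625, 206.13844299316406), (55.794246673583984, 158.83297729492188), 35.412357330322266) [550.29016 206.74722]
3 ((515.6817016601562, 121.69086456298828), (5.335547029972076e-06, 5.038599014282227), 89.82058715820312) [515.68146  121.690865]
```

View pics/blueA.png

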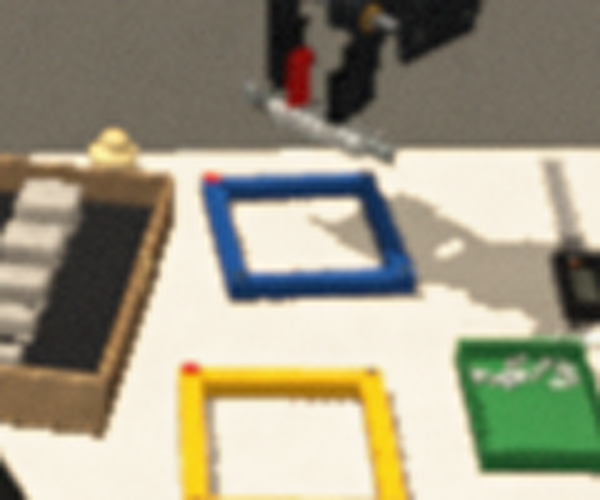

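Rule held level above the blue frame (dot at 212,180 of the crop), aligned with the dot diagonal. Lowering.

drive_tool:
  rows:
    - [1,0.3,-0.05,-3,0,0,0]
    - [1,0,0,-2,0,0,0]
    - [1,0,0,-1,0,0,0]
    - [1,0,0,0,0,0,0]
    - [1,0,0,0,0,0,0]

```text
clock: 8.55
eef_pos: [0.4218, -0.1085, 0.0463]
tool_rot: [[0.543, 0.839, 0.001], [0.839, -0.543, -0.001], [0.0, 0.001, -1.0]]
force: [0.5, 0.0, -1.1]
grip_width: 0.446
grip_force: 25.0
```

drive_tool:
  rows:
    - [1,-0.1,0.05,-0.7,0,0,0]
    - [1,0,0,-0.7,0,0,0]
    - [1,0,0,-0.7,0,0,0]
    - [1,0,0,0,0,0,0]
    - [1,0,0,0,0,0,0]

```text
clock: 9.18
eef_pos: [0.4203, -0.108, 0.0247]
tool_rot: [[0.544, 0.839, -0.0], [0.839, -0.544, 0.0], [0.0, -0.0, -1.0]]
force: [-0.7, 0.6, -2.5]
grip_width: 0.443
grip_force: 25.0
```

drive_tool:
  rows:
    - [0.45,0,0,0,0,0,0]
    - [0.35,0,0,0,0,0,0]
    - [0.25,0,0,0,0,0,0]
    - [0.1,0,0,0,0,0,0]
    - [0,0,0,0,0,0,0]
    - [0,0,0,0,0,0,0]
    - [0,0,0,0,0,0,0]

```text
clock: 10.05
eef_pos: [0.4202, -0.108, 0.0247]
tool_rot: [[0.544, 0.839, -0.0], [0.839, -0.544, 0.0], [0.0, -0.0, -1.0]]
force: [-0.6, -0.4, 0.4]
grip_width: 1.002
grip_force: 0.0
```

```bash
cat >> h.py <<'E'
def tabs(s,c,rad=.06):
    "red tab, black tab centroid tops near c"
    W=cloud(s);hsv=cv2.cvtColor(s["pixels"],cv2.COLOR_RGB2HSV)
    near=(np.hypot(W[...,0]-c[0],W[...,1]-c[1])<rad)&(W[...,2]>.028)&(W[...,2]<.06)
    red=near&((hsv[...,0]<8)|(hsv[...,0]>172))&(hsv[...,1]>120)
    for n,m in(("red",red),("blk",near&~red&(hsv[...,2]<90))):
        if m.sum(): print(n,m.sum(),W[m].mean(0).round(4),W[m].max(0).round(3))
E
python3 - <<'E'
from h import *
s=snapshot("side"); save("blueB.png",s,(120,220,230,350),5); tabs(s,(.42,-.108))
s=snapshot("top"); save("blueBt.png",s,(140,260,260,400),5)
E
```

```text
red 26 [ 0.4401 -0.118   0.041 ] [ 0.447 -0.111  0.05 ]
blk 139 [ 0.4178 -0.1011  0.0433] [ 0.475 -0.067  0.06 ]
```

View pics/blueB.png

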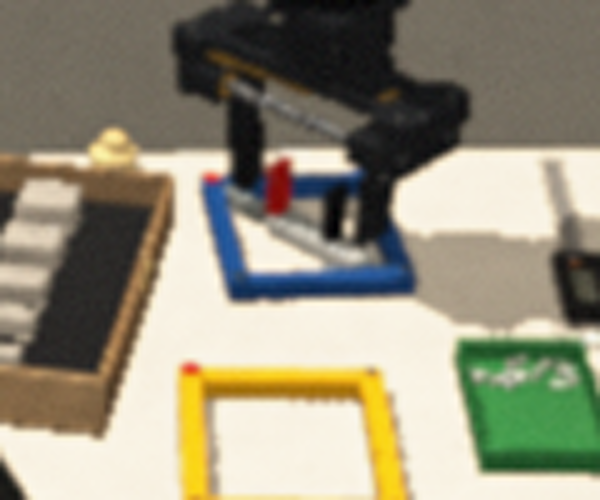

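Both noses sit in the corners along the dot diagonal (noses near crop px 225,190 and 375,258). Backing off for a clean reading.

drive_tool:
  rows:
    - [0,0,0,3,0,0,0]
    - [0,0,0,5,0,0,0]
    - [0,0,4,3,0,0,0]
    - [0,0,5,0,0,0,0]
    - [0,0,5,0,0,0,0]
    - [0,0,5,0,0,0,0]
    - [0,0,4,0,0,0,0]
    - [0,0,0,0,0,0,0]

```text
clock: 11.15
eef_pos: [0.4197, 0.124, 0.1347]
tool_rot: [[0.54, 0.842, -0.0], [0.842, -0.54, 0.0], [0.0, -0.0, -1.0]]
force: [-0.2, -0.1, 0.5]
grip_width: 1.002
grip_force: 0.0
```

```bash
python3 - <<'E'
from h import *
s=snapshot("side"); print(sense()["eef_pos"]); tabs(s,(.42,-.108))
s=snapshot("top"); save("blueC.png",s,(140,260,260,400),5);tabs(s,(.42,-.108)); report(s)
E
```

```text
[0.41992414 0.12275143 0.13461115]
red 30 [ 0.4401 -0.1188  0.0404] [ 0.447 -0.111  0.052]
blk 3 [ 0.405  -0.0895  0.0443] [ 0.406 -0.089  0.047]
red 32 [ 0.4404 -0.1204  0.0452] [ 0.447 -0.115  0.052]
blk 31 [ 0.4028 -0.0958  0.0468] [ 0.434 -0.089  0.054]
blue c [ 0.4207 -0.108 ] edges [130.5 113.4 131.5 113.9] diag [np.float32(172.8), np.float32(174.0)] corners [[0.4941999912261963, -0.15330000221729279], [0.45570001006126404, -0.028599999845027924], [0.3474000096321106, -0.06210000067949295], [0.385699987411499, -0.18790000677108765]] dot [ 0.48870834 -0.15261764]
   diag dir deg -31.8 from [ 0.494 -0.153]
   diag dir deg 66.3 from [ 0.456 -0.029]
yellow c [0.3499 0.1108] edges [48.7 13.7 55.4 13. ] diag [np.float32(59.3), np.float32(47.2)] corners [[0.3617999851703644, 0.08529999852180481], [0.35030001401901245, 0.13259999454021454], [0.3386000096797943, 0.13989999890327454], [0.34880000352859497, 0.08540000021457672]] dot None
   diag dir deg -66.9 from [0.362 0.085]
   diag dir deg 88.3 from [0.35  0.133]
```

View pics/blueC.png

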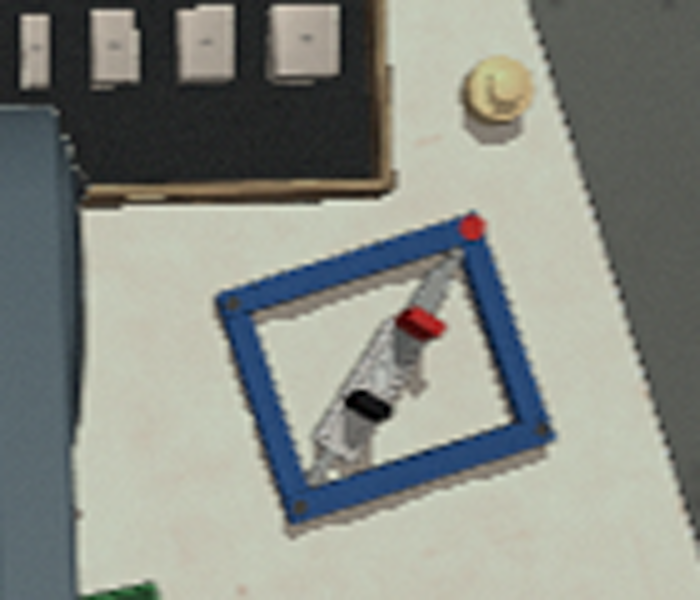

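Rule is seated in blue, red-dot corner to the opposite one; tabs about 47 mm apart, which gives slide ≈15 mm (nose to nose ≈139). Regrasp.

drive_tool:
  rows:
    - [0,0,-4.6,0,0,0,0]
    - [0,0,-4.6,0,0,0,0]
    - [0,0,-4.6,0,0,0,0]
    - [0,0,-4.6,0,0,0,0]
    - [0,0.1,-4.6,0,0,0,0]
    - [0,0,0,-3,0,0,0]
    - [0,0,0,0,0,0,0]
    - [0,0,0,0,0,0,0]

```text
clock: 12.25
eef_pos: [0.421, -0.1084, 0.1052]
tool_rot: [[0.544, 0.839, -0.0], [0.839, -0.544, 0.0], [-0.0, -0.0, -1.0]]
force: [0.6, 0.4, -0.5]
grip_width: 0.998
grip_force: 0.0
```

drive_tool:
  rows:
    - [0,0,0.1,-3,0,0,0]
    - [0,0,0,-3,0,0,0]
    - [0,0,0,-2.0,0,0,0]
    - [0,0,0,0,0,0,0]
    - [0.4,0,0,0,0,0,0]
    - [0.7,0,0,0,0,0,0]
    - [1,0,0,0,0,0,0]
    - [1,0,0,0,0,0,0]

```text
clock: 13.25
eef_pos: [0.4217, -0.1072, 0.0251]
tool_rot: [[0.544, 0.839, 0.001], [0.839, -0.544, -0.001], [0.0, 0.001, -1.0]]
force: [-0.1, -0.8, -2.1]
grip_width: 0.572
grip_force: 5.0
```

drive_tool:
  rows:
    - [1,0,0,0,0,0,0]
    - [1,0,0,0,0,0,0]
    - [1,0,0,1,0,0,0]
    - [1,0,0,2,0,0,0]
    - [1,0,0,3,0,0,0]
    - [1,0,0,0,0,0,0]

```text
clock: 14.0
eef_pos: [0.4231, -0.108, 0.0869]
tool_rot: [[0.544, 0.839, 0.005], [0.839, -0.544, -0.003], [0.0, 0.005, -1.0]]
force: [0.6, 0.5, -2.2]
grip_width: 0.443
grip_force: 25.0
```

drive_tool:
  rows:
    - [1,-0.2,0,0,0,0,-0.174]
    - [1,0,0,0,0,0,-0.174]
    - [1,0,0,0,0,0,-0.174]
    - [1,0,0,0,0,0,-0.174]
    - [1,0,0,0,0,0,-0.174]
    - [1,0,0,0,0,0,-0.174]
    - [1,0,0,0,0,0,-0.174]
    - [1,0,0,0,0,0,-0.171]

```text
clock: 15.0
eef_pos: [0.4185, -0.1066, 0.0835]
tool_rot: [[0.921, -0.389, -0.001], [-0.389, -0.921, 0.001], [-0.002, -0.0, -1.0]]
force: [0.2, -0.2, -2.5]
grip_width: 0.446
grip_force: 25.0
```

drive_tool:
  rows:
    - [1,0,0,0,0,0,0]
    - [1,0,0,0,0,0,0]

```text
clock: 15.25
eef_pos: [0.4189, -0.1068, 0.0842]
tool_rot: [[0.925, -0.38, -0.001], [-0.38, -0.925, 0.0], [-0.001, -0.0, -1.0]]
force: [-0.0, -0.1, -1.6]
grip_width: 0.444
grip_force: 25.0
```

```bash
python3 - <<'E'
from h import *
st=sense();print(st["eef_pos"].round(4),ang(),st["grip_width"],st["grip_force"])
s=snapshot("side"); report(s)
s=snapshot("top"); report(s)
E
```

```text
[ 0.4189 -0.1068  0.0842] -112.34 0.4441548971091562 24.989261958980933
blue c [ 0.419  -0.0939] edges [109.1 132.5 109.5 145.1] diag [np.float32(175.6), np.float32(177.6)] corners [[0.3882000148296356, -0.17880000174045563], [0.49079999327659607, -0.14169999957084656], [0.45170000195503235, -0.01510000042617321], [0.3450999855995178, -0.04019999876618385]] dot [ 0.48768705 -0.1525395 ]
   diag dir deg -111.2 from [ 0.388 -0.179]
   diag dir deg -34.9 from [ 0.491 -0.142]
yellow c [0.3986 0.1342] edges [144.3 113.8 144.8 121.5] diag [np.float32(187.2), np.float32(185.4)] corners [[0.474700003862381, 0.07769999653100967], [0.43709999322891235, 0.21699999272823334], [0.326200008392334, 0.19179999828338623], [0.3562999963760376, 0.050200000405311584]] dot [0.46223184 0.06965335]
   diag dir deg -37.5 from [0.475 0.078]
   diag dir deg 64.2 from [0.437 0.217]
blue c [ 0.5306 -0.0125] edges [768.   16.9  12.6 779.2] diag [np.float32(768.4), np.float32(15.5)] corners [[1.0814000368118286, 0.16539999842643738], [0.34790000319480896, -0.06199999898672104], [0.35260000824928284, -0.07810000330209732], [0.34040001034736633, -0.0754999965429306]] dot None
   diag dir deg 18.5 from [1.081 0.165]
   diag dir deg 61.0 from [ 0.348 -0.062]
yellow c [0.4007 0.121 ] edges [131.4 114.4 131.7 115.2] diag [np.float32(174.3), np.float32(174.9)] corners [[0.4702000021934509, 0.0681999996304512], [0.44369998574256897, 0.19689999520778656], [0.33160001039505005, 0.17389999330043793], [0.35740000009536743, 0.04479999840259552]] dot [0.46407473 0.0705696 ]
   diag dir deg -37.3 from [0.47  0.068]
   diag dir deg 60.4 from [0.444 0.197]
```

drive_tool:
  rows:
    - [1,0.2,-0.1,-2,0,0,0]
    - [1,0,0,-1.5,0,0,0]
    - [1,0,0,0,0,0,0]
    - [1,0,0,-0.7,0,0,0]
    - [1,0,0,-0.7,0,0,0]
    - [1,0,0,-0.6,0,0,0]
    - [1,0,0,0,0,0,0]

```text
clock: 16.23
eef_pos: [0.4209, -0.1078, 0.0293]
tool_rot: [[0.924, -0.383, -0.001], [-0.383, -0.924, 0.0], [-0.001, -0.0, -1.0]]
force: [-0.5, 0.2, -2.4]
grip_width: 0.445
grip_force: 25.0
```

drive_tool:
  rows:
    - [1,0,0,-0.4,0,0,0]
    - [1,0,0,0,0,0,0]
    - [0.45,0,0,0,0,0,0]
    - [0.35,0,0,0,0,0,0]
    - [0.25,0,0,0,0,0,0]
    - [0.1,0,0,0,0,0,0]
    - [0,0,0,0,0,0,0]
    - [0,0,0,0,0,0,0]

```text
clock: 17.23
eef_pos: [0.4213, -0.108, 0.0257]
tool_rot: [[0.924, -0.383, 0.0], [-0.383, -0.924, 0.0], [0.0, -0.0, -1.0]]
force: [0.7, -0.2, 0.4]
grip_width: 0.999
grip_force: 0.0
```

drive_tool:
  rows:
    - [0,0,0,3,0,0,0]
    - [0,0,0,5,0,0,0]
    - [0,0,4,3,0,0,0]
    - [0,0,5,0,0,0,0]
    - [0,0,5,0,0,0,0]
    - [0,0,5,0,0,0,0]
    - [0,0,4,0,0,0,0]
    - [0,0,0,0,0,0,0]

```text
clock: 18.23
eef_pos: [0.4207, 0.1241, 0.1357]
tool_rot: [[0.925, -0.379, -0.0], [-0.379, -0.925, 0.0], [-0.0, -0.0, -1.0]]
force: [0.6, -1.2, -0.5]
grip_width: 0.998
grip_force: 0.0
```

```bash
python3 - <<'E'
from h import *
s=snapshot("side"); print(sense()["eef_pos"]); tabs(s,(.42,-.108))
s=snapshot("top"); save("blueD.png",s,(140,260,260,400),5);tabs(s,(.42,-.108)); report(s)
E
```

```text
[0.42090315 0.12274638 0.13559794]
blk 30 [ 0.4277 -0.088   0.0402] [ 0.438 -0.077  0.051]
red 34 [ 0.4123 -0.1292  0.0449] [ 0.42  -0.125  0.053]
blk 32 [ 0.4279 -0.0891  0.0444] [ 0.438 -0.082  0.053]
blue c [ 0.4207 -0.1079] edges [130.  113.5 131.5 113.8] diag [np.float32(172.5), np.float32(174.0)] corners [[0.49399998784065247, -0.15279999375343323], [0.45570001006126404, -0.028599999845027924], [0.3472999930381775, -0.062199998646974564], [0.38580000400543213, -0.18790000677108765]] dot [ 0.48870834 -0.15261764]
   diag dir deg -31.7 from [ 0.494 -0.153]
   diag dir deg 66.3 from [ 0.456 -0.029]
yellow c [0.3492 0.13  ] edges [27.6 93.7  7.5 96.5] diag [np.float32(96.8), np.float32(95.5)] corners [[0.35830000042915344, 0.1793999969959259], [0.3310999870300293, 0.17470000684261322], [0.3499000072479248, 0.08299999684095383], [0.35740000009536743, 0.08290000259876251]] dot None
   diag dir deg 85.0 from [0.358 0.179]
   diag dir deg 106.0 from [0.331 0.175]
```

View pics/blueD.png

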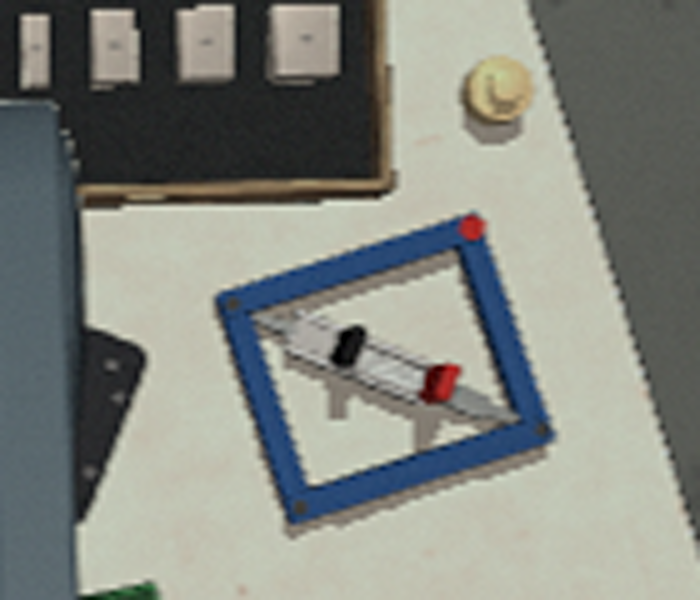

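Rule seated in the other blue diagonal: tab spacing 99 px against 97 px before, so about 1 mm difference. The blue diagonals agree, so it gets a green marker. Now pick the rule up for yellow.

drive_tool:
  rows:
    - [0,0,-4.6,0,0,0,0]
    - [0,0,-4.6,0,0,0,0]
    - [0,0,-4.6,0,0,0,0]
    - [0,0,-4.6,0,0,0,0]
    - [0,-0.1,-4.6,0,0,0,0]
    - [0,0,0,-3,0,0,0]
    - [0,0,0,0,0,0,0]
    - [0,0,0,0,0,0,0]

```text
clock: 19.32
eef_pos: [0.4201, -0.1084, 0.1062]
tool_rot: [[0.923, -0.384, -0.0], [-0.384, -0.923, -0.0], [-0.0, 0.0, -1.0]]
force: [0.2, -0.3, -0.0]
grip_width: 0.999
grip_force: 0.0
```

drive_tool:
  rows:
    - [0,0,0,-3,0,0,0]
    - [0,0,0,-3,0,0,0]
    - [0,0,0,-2.0,0,0,0]
    - [0,0,0,0,0,0,0]
    - [0.4,0,0,0,0,0,0]
    - [0.7,0,0,0,0,0,0]
    - [1,0,0,0,0,0,0]
    - [1,0,0,0,0,0,0]

```text
clock: 20.32
eef_pos: [0.4205, -0.1082, 0.0261]
tool_rot: [[0.924, -0.383, 0.001], [-0.383, -0.924, -0.0], [0.001, 0.0, -1.0]]
force: [1.4, 1.6, 1.7]
grip_width: 0.568
grip_force: 6.5
```

drive_tool:
  rows:
    - [1,0,0,0,0,0,0]
    - [1,0,0,0,0,0,0]
    - [1,0,0,1,0,0,0]
    - [1,0,0,2,0,0,0]
    - [1,0,0,4,0,0,0]
    - [1,0,0,0,0,0,0]
    - [1,0,0,0,0,0,0]

```text
clock: 21.2
eef_pos: [0.4197, -0.1078, 0.0951]
tool_rot: [[0.924, -0.383, -0.001], [-0.383, -0.924, 0.0], [-0.001, 0.0, -1.0]]
force: [-0.3, -0.6, -1.9]
grip_width: 0.446
grip_force: 25.0
```

```bash
python3 - <<'E'
from h import *
st=sense();print(st["eef_pos"].round(4),ang(),st["grip_width"],st["grip_force"])
s=snapshot("top"); report(s)
E
```

```text
[ 0.4197 -0.1078  0.0951] -112.53 0.44561522039684287 24.999137602862902
blue c [ 0.398  -0.0541] edges [205.2  18.2   5.5 210.3] diag [np.float32(207.0), np.float32(14.8)] corners [[0.5442000031471252, -0.0012000000569969416], [0.34790000319480896, -0.061000000685453415], [0.3522999882698059, -0.0786999985575676], [0.3476000130176544, -0.07569999992847443]] dot None
   diag dir deg 22.0 from [ 0.544 -0.001]
   diag dir deg 89.0 from [ 0.348 -0.061]
yellow c [0.4007 0.121 ] edges [131.4 114.4 131.7 115.2] diag [np.float32(174.3), np.float32(174.9)] corners [[0.4702000021934509, 0.0681999996304512], [0.44369998574256897, 0.19689999520778656], [0.33160001039505005, 0.17389999330043793], [0.35740000009536743, 0.04479999840259552]] dot [0.46407473 0.0705696 ]
   diag dir deg -37.3 from [0.47  0.068]
   diag dir deg 60.4 from [0.444 0.197]
```

drive_tool:
  rows:
    - [1,-0.24,2.86,0,0,0,0.161]
    - [1,-0.24,2.86,0,0,0,0.161]
    - [1,-0.24,2.86,0,0,0,0.161]
    - [1,-0.24,2.86,0,0,0,0.161]
    - [1,-0.24,2.86,0,0,0,0.161]
    - [1,-0.24,2.86,0,0,0,0.161]
    - [1,-0.24,2.86,0,0,0,0.161]
    - [1,-0.24,2.86,0,0,0,0.161]

```text
clock: 22.25
eef_pos: [0.3996, 0.1216, 0.0942]
tool_rot: [[0.622, 0.783, -0.003], [0.783, -0.622, -0.0], [-0.002, -0.002, -1.0]]
force: [0.6, -0.7, -2.5]
grip_width: 0.447
grip_force: 25.0
```

drive_tool:
  rows:
    - [1,0,0,0,0,0,0]
    - [1,0,0,0,0,0,0]

```text
clock: 22.5
eef_pos: [0.4004, 0.1204, 0.0948]
tool_rot: [[0.627, 0.779, -0.002], [0.779, -0.627, -0.0], [-0.001, -0.001, -1.0]]
force: [-0.4, 0.9, -3.1]
grip_width: 0.444
grip_force: 25.0
```

```bash
python3 - <<'E'
from h import *
st=sense();print(st["eef_pos"].round(4),ang(),st["grip_width"],st["grip_force"])
s=snapshot("side"); report(s)
E
```

```text
[0.4004 0.1204 0.0948] -38.82 0.4441755705314306 24.999158802093007
blue c [ 0.4672 -0.0794] edges [124.9  28.2  88.4  13.9] diag [np.float32(98.0), np.float32(116.1)] corners [[0.48820000886917114, -0.13359999656677246], [0.4521999955177307, -0.014000000432133675], [0.4528000056743622, -0.04230000078678131], [0.475600004196167, -0.12770000100135803]] dot None
   diag dir deg -68.9 from [ 0.488 -0.134]
   diag dir deg 101.7 from [ 0.452 -0.014]
yellow c [0.3988 0.1339] edges [142.7 114.  147.6 120.5] diag [np.float32(186.1), np.float32(187.0)] corners [[0.47429999709129333, 0.07919999957084656], [0.43709999322891235, 0.21699999272823334], [0.32600000500679016, 0.19169999659061432], [0.3578999936580658, 0.047600001096725464]] dot [0.46223184 0.06965335]
   diag dir deg -37.2 from [0.474 0.079]
   diag dir deg 64.9 from [0.437 0.217]
```

Yellow frame unmoved in the side view (dot agrees, corner 0.437,0.217 the same). Lower to TCP ≈ 0.027.

drive_tool:
  rows:
    - [1,0,0.05,-3,0,0,0]
    - [1,0,0,-1.5,0,0,0]
    - [1,0,0,0,0,0,0]
    - [1,0,0,-0.8,0,0,0]
    - [1,0,0,-0.8,0,0,0]
    - [1,0,0,-0.6,0,0,0]
    - [1,0,0,0,0,0,0]

```text
clock: 23.42
eef_pos: [0.4006, 0.1213, 0.0283]
tool_rot: [[0.626, 0.78, -0.001], [0.78, -0.626, -0.0], [-0.001, -0.001, -1.0]]
force: [0.2, -0.9, -1.7]
grip_width: 0.445
grip_force: 25.0
```

drive_tool:
  rows:
    - [0.45,0,0,0,0,0,0]
    - [0.35,0,0,0,0,0,0]
    - [0.25,0,0,0,0,0,0]
    - [0.1,0,0,0,0,0,0]
    - [0,0,0,0,0,0,0]
    - [0,0,0,0,0,0,0]

```text
clock: 24.18
eef_pos: [0.4011, 0.1213, 0.0288]
tool_rot: [[0.626, 0.78, 0.0], [0.78, -0.626, 0.0], [0.0, 0.0, -1.0]]
force: [-0.4, 0.4, 0.4]
grip_width: 1.0
grip_force: 0.0
```

drive_tool:
  rows:
    - [0,0,0,3,0,0,0]
    - [0,0,0,5,0,0,0]
    - [0,0,-4,3,0,0,0]
    - [0,0,-5,0,0,0,0]
    - [0,0,-5,0,0,0,0]
    - [0,0,-5,0,0,0,0]
    - [0,0,-4,0,0,0,0]
    - [0,0,0,0,0,0,0]

```text
clock: 25.18
eef_pos: [0.4012, -0.111, 0.139]
tool_rot: [[0.629, 0.777, 0.001], [0.777, -0.629, -0.001], [-0.0, 0.001, -1.0]]
force: [-0.5, 0.8, 0.1]
grip_width: 1.004
grip_force: 0.0
```

```bash
python3 - <<'E'
from h import *
s=snapshot("side"); print(sense()["eef_pos"]); tabs(s,(.40,.121))
s=snapshot("top"); save("yelA.png",s,(150,250,170,290),5);tabs(s,(.40,.121)); report(s)
E
```

```text
[ 0.40086535 -0.10948856  0.13865752]
red 37 [0.4182 0.1109 0.0408] [0.425 0.119 0.053]
blk 38 [0.3819 0.14   0.0418] [0.388 0.146 0.054]
red 24 [0.4164 0.1063 0.0507] [0.424 0.129 0.054]
blk 27 [0.3828 0.1345 0.0498] [0.389 0.143 0.054]Traceback (most recent call last):
  File "<stdin>", line 3, in <module>
  File "h.py", line 55, in report
    f=frames(s)
  File "h.py", line 34, in frames
    out[n]=quad(P)
           ~~~~^^^
  File "h.py", line 51, in quad
    vx,vy,x,y=cv2.fitLine(q.astype(np.float32),cv2.DIST_HUBER,0,.01,.01).ravel()
              ~~~~~~~~~~~^^^^^^^^^^^^^^^^^^^^^^^^^^^^^^^^^^^^^^^^^^^^^^^
cv2.error: OpenCV(4.12.0) /io/opencv/modules/imgproc/src/linefit.cpp:50: error: (-215:Assertion failed) count > 0 in function 'fitLine2D_wods'
```

View pics/yelA.png

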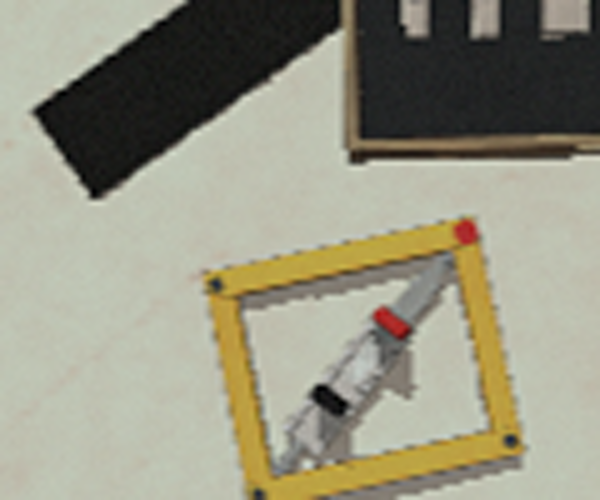

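Rule seated in yellow along the dot diagonal, red tab (394,322), black tab (328,398): spacing 101 px. Regrasp and turn −79.6°.

drive_tool:
  rows:
    - [0,0,4.6,0,0,0,0]
    - [0,0,4.6,0,0,0,0]
    - [0,0,4.6,0,0,0,0]
    - [0,0,4.6,0,0,0,0]
    - [0,0,4.7,0,0,0,0]
    - [0,0,0,-3,0,0,0]
    - [0,0,0,0,0,0,0]
    - [0,0,0,0,0,0,0]

```text
clock: 26.28
eef_pos: [0.4009, 0.1227, 0.1092]
tool_rot: [[0.625, 0.78, -0.0], [0.78, -0.625, 0.0], [-0.0, -0.0, -1.0]]
force: [-0.2, -0.9, 0.2]
grip_width: 0.996
grip_force: 0.0
```

drive_tool:
  rows:
    - [0,0,0,-3,0,0,0]
    - [0,0,0,-3,0,0,0]
    - [0,0,0,-2.3,0,0,0]
    - [0,0,0,0,0,0,0]
    - [0.4,0,0,0,0,0,0]
    - [0.7,0,0,0,0,0,0]
    - [1,0,0,0,0,0,0]
    - [1,0,0,0,0,0,0]

```text
clock: 27.28
eef_pos: [0.4011, 0.1224, 0.026]
tool_rot: [[0.626, 0.78, 0.0], [0.78, -0.626, 0.0], [0.0, 0.0, -1.0]]
force: [-0.5, 0.3, -2.6]
grip_width: 0.572
grip_force: 5.0
```

drive_tool:
  rows:
    - [1,0,0,0,0,0,0]
    - [1,0,0,0,0,0,0]
    - [1,0,0,1,0,0,0]
    - [1,0,0,2,0,0,0]
    - [1,0,0,3,0,0,0]
    - [1,0,0,0,0,0,0]
    - [1,0,0,0,0,0,0]

```text
clock: 28.15
eef_pos: [0.4006, 0.1223, 0.0852]
tool_rot: [[0.626, 0.78, -0.0], [0.78, -0.626, 0.0], [-0.0, -0.0, -1.0]]
force: [-0.4, 0.2, -2.2]
grip_width: 0.451
grip_force: 25.0
```

drive_tool:
  rows:
    - [1,0,0,0,0,0,-0.174]
    - [1,0,0,0,0,0,-0.174]
    - [1,0,0,0,0,0,-0.174]
    - [1,0,0,0,0,0,-0.174]
    - [1,0,0,0,0,0,-0.174]
    - [1,0,0,0,0,0,-0.174]
    - [1,0,0,0,0,0,-0.174]
    - [1,0,0,0,0,0,-0.171]

```text
clock: 29.15
eef_pos: [0.3998, 0.1223, 0.0842]
tool_rot: [[0.878, -0.479, -0.003], [-0.479, -0.878, -0.0], [-0.003, 0.001, -1.0]]
force: [0.3, -0.2, -2.7]
grip_width: 0.446
grip_force: 25.0
```

drive_tool:
  rows:
    - [1,0,0,0,0,0,0]
    - [1,0,0,0,0,0,0]

```text
clock: 29.4
eef_pos: [0.4005, 0.1223, 0.085]
tool_rot: [[0.882, -0.471, -0.001], [-0.471, -0.882, -0.0], [-0.001, 0.001, -1.0]]
force: [-0.8, 0.1, -2.1]
grip_width: 0.445
grip_force: 25.0
```

```bash
python3 - <<'E'
from h import *
st=sense();print(st["eef_pos"].round(4),ang(),st["grip_width"],st["grip_force"])
s=snapshot("side"); f=frames(s); print(f["yellow"].round(4).tolist(),f["yellow_dot"])
E
```

```text
[0.4005 0.1223 0.085 ] -118.13 0.44491138267568725 24.994155635358766
[[0.4496000111103058, 0.07169999927282333], [0.44850000739097595, 0.21960000693798065], [0.3273000121116638, 0.19200000166893005], [0.3564000129699707, 0.04960000142455101]] [0.46223184 0.06965335]
```

drive_tool:
  rows:
    - [1,0,-0.1,-2.5,0,0,0]
    - [1,0,0,-1,0,0,0]
    - [1,0,0,0,0,0,0]
    - [1,0,0,-0.8,0,0,0]
    - [1,0,0,-0.8,0,0,0]
    - [1,0,0,-0.7,0,0,0]
    - [1,0,0,0,0,0,0]

```text
clock: 30.32
eef_pos: [0.4004, 0.1213, 0.0271]
tool_rot: [[0.88, -0.474, -0.001], [-0.474, -0.88, -0.0], [-0.001, 0.001, -1.0]]
force: [0.4, -0.8, -1.9]
grip_width: 0.446
grip_force: 25.0
```

drive_tool:
  rows:
    - [0.45,0,0,0,0,0,0]
    - [0.35,0,0,0,0,0,0]
    - [0.25,0,0,0,0,0,0]
    - [0.1,0,0,0,0,0,0]
    - [0,0,0,0,0,0,0]
    - [0,0,0,0,0,0,0]

```text
clock: 31.08
eef_pos: [0.4011, 0.1213, 0.0278]
tool_rot: [[0.88, -0.474, 0.0], [-0.474, -0.88, -0.0], [0.0, -0.0, -1.0]]
force: [-0.0, 1.0, 0.1]
grip_width: 0.996
grip_force: 0.0
```

drive_tool:
  rows:
    - [0,0,0,3,0,0,0]
    - [0,0,0,5,0,0,0]
    - [0,0,-4,3,0,0,0]
    - [0,0,-5,0,0,0,0]
    - [0,0,-5,0,0,0,0]
    - [0,0,-5,0,0,0,0]
    - [0,0,-4,0,0,0,0]
    - [0,0,0,0,0,0,0]

```text
clock: 32.08
eef_pos: [0.4012, -0.111, 0.138]
tool_rot: [[0.878, -0.478, 0.001], [-0.478, -0.878, -0.001], [0.001, 0.0, -1.0]]
force: [-0.0, 0.6, -1.0]
grip_width: 0.996
grip_force: 0.0
```

```bash
python3 - <<'E'
from h import *
s=snapshot("side"); print(sense()["eef_pos"]); tabs(s,(.40,.121))
s=snapshot("top"); save("yelB.png",s,(150,250,170,290),5);tabs(s,(.40,.121))
E
```

```text
[ 0.40083352 -0.10947008  0.13764115]
red 40 [0.3846 0.1083 0.0424] [0.391 0.112 0.054]
blk 44 [0.4062 0.1492 0.0419] [0.413 0.153 0.054]
red 21 [0.3856 0.1036 0.0526] [0.393 0.108 0.056]
blk 32 [0.4038 0.138  0.0506] [0.414 0.15  0.056]
```

View pics/yelB.png

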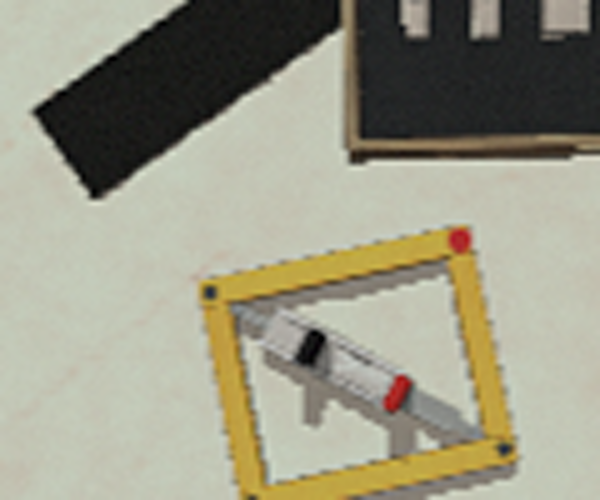

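Rule seated in the second yellow diagonal: spacing 98 px against 101 px, so the diagonals agree and yellow also gets a green marker. The frame shifted a few mm. Picking the rule up to return it to the mat.

drive_tool:
  rows:
    - [0,0,4.6,0,0,0,0]
    - [0,0,4.6,0,0,0,0]
    - [0,0,4.6,0,0,0,0]
    - [0,0,4.6,0,0,0,0]
    - [0,-0.5,5.0,0,0,0,0]
    - [0,0,0,-3,0,0,0]
    - [0,0,0,0,0,0,0]
    - [0,0,0,0,0,0,0]

```text
clock: 33.17
eef_pos: [0.3959, 0.1256, 0.1082]
tool_rot: [[0.881, -0.474, -0.0], [-0.474, -0.881, 0.0], [-0.0, 0.0, -1.0]]
force: [1.1, -1.3, -0.1]
grip_width: 0.999
grip_force: 0.0
```

drive_tool:
  rows:
    - [0,0,0,-3,0,0,0]
    - [0,0,0,-3,0,0,0]
    - [0,0,0,-2.3,0,0,0]
    - [0,0,0,0,0,0,0]
    - [0.4,0,0,0,0,0,0]
    - [0.7,0,0,0,0,0,0]
    - [1,0,0,0,0,0,0]
    - [1,0,0,0,0,0,0]

```text
clock: 34.17
eef_pos: [0.396, 0.1252, 0.025]
tool_rot: [[0.88, -0.474, 0.0], [-0.474, -0.88, -0.0], [0.0, 0.0, -1.0]]
force: [0.4, 0.8, -1.8]
grip_width: 0.572
grip_force: 5.0
```

drive_tool:
  rows:
    - [1,0,0,0,0,0,0]
    - [1,0,0,0,0,0,0]
    - [1,0,0,1,0,0,0]
    - [1,0,0,3,0,0,0]
    - [1,0,0,4,0,0,0]
    - [1,0,0,0,0,0,0]
    - [1,0,0,0,0,0,0]

```text
clock: 35.05
eef_pos: [0.3956, 0.1253, 0.1043]
tool_rot: [[0.88, -0.474, -0.0], [-0.474, -0.88, 0.0], [-0.0, 0.0, -1.0]]
force: [-0.1, -0.7, -3.1]
grip_width: 0.446
grip_force: 25.0
```

drive_tool:
  rows:
    - [1,1.94,1.01,0,0,0,0.139]
    - [1,1.94,1.01,0,0,0,0.139]
    - [1,1.94,1.01,0,0,0,0.139]
    - [1,1.94,1.01,0,0,0,0.139]
    - [1,1.94,1.01,0,0,0,0.139]
    - [1,1.94,1.01,0,0,0,0.139]
    - [1,1.94,1.01,0,0,0,0.139]
    - [1,1.94,1.01,0,0,0,0.139]

```text
clock: 36.05
eef_pos: [0.5503, 0.2062, 0.1021]
tool_rot: [[0.813, 0.583, -0.004], [0.583, -0.813, -0.001], [-0.004, -0.002, -1.0]]
force: [0.9, 0.3, -3.3]
grip_width: 0.452
grip_force: 25.0
```

drive_tool:
  rows:
    - [1,0,0,-2,0,0,0]
    - [1,0,0,-2,0,0,0]
    - [1,0,0,0,0,0,0]
    - [1,0,0,0,0,0,0]

```text
clock: 36.55
eef_pos: [0.5506, 0.2058, 0.0643]
tool_rot: [[0.816, 0.578, -0.001], [0.578, -0.816, -0.0], [-0.001, -0.0, -1.0]]
force: [0.3, -1.2, -2.8]
grip_width: 0.444
grip_force: 25.0
```

drive_tool:
  rows:
    - [1,0.05,0,-1.5,0,0,0]
    - [1,0,0,-1.3,0,0,0]
    - [1,0,0,-0.75,0,0,0]
    - [1,0,0,0,0,0,0]
    - [0.5,0,0,0,0,0,0]
    - [0.4,0,0,0,0,0,0]
    - [0.3,0,0,0,0,0,0]
    - [0.2,0,0,0,0,0,0]

```text
clock: 37.55
eef_pos: [0.5519, 0.2062, 0.0295]
tool_rot: [[0.815, 0.579, 0.001], [0.579, -0.815, 0.0], [0.0, 0.0, -1.0]]
force: [1.2, -1.8, -1.5]
grip_width: 0.784
grip_force: 0.9
```

drive_tool:
  rows:
    - [0.1,0,0,0,0,0,0]
    - [0,0,0,0,0,0,0]
    - [0,0,0,0,0,0,0]
    - [0,0,0,3,0,0,0]
    - [0,0,0,5,0,0,0]
    - [0,-4,-1,4,0,0,0]
    - [0,-4,-3,0,0,0,0]
    - [0,-4,-4,0,0,0,0]

```text
clock: 38.55
eef_pos: [0.431, 0.1258, 0.15]
tool_rot: [[0.814, 0.581, 0.002], [0.581, -0.814, -0.0], [0.002, 0.001, -1.0]]
force: [0.2, -0.6, 0.6]
grip_width: 1.001
grip_force: 0.0
```

drive_tool:
  rows:
    - [0,0,-4,0,0,0,0]
    - [0,0,-4,0,0,0,0]
    - [0,0,-4,0,0,0,0]
    - [0,0,-4,0,0,0,0]
    - [0,0,0,0,0,0,0]
    - [0,0,0,0,0,0,0]

```text
clock: 39.3
eef_pos: [0.4316, -0.0336, 0.1492]
tool_rot: [[0.816, 0.579, -0.0], [0.579, -0.816, 0.0], [0.0, -0.0, -1.0]]
force: [-0.9, -0.1, -0.6]
grip_width: 1.001
grip_force: 0.0
```

```bash
python3 - <<'E'
from h import *
print(sense()["eef_pos"]); s=snapshot("side");tabs(s,(.55,.206)); 
s=snapshot("top"); save("matA.png",s,(120,260,120,260),5);tabs(s,(.55,.206)); report(s)
W=cloud(s);hsv=cv2.cvtColor(s["pixels"],cv2.COLOR_RGB2HSV)
for nm,lo,hi in(("green",(50,110,50),(85,255,255)),("red",(0,150,100),(8,255,255))):
    m=cv2.inRange(hsv,lo,hi)*((W[...,2]>.06)&(W[...,2]<.12)&(abs(W[...,0]-.43)<.12)&(abs(W[...,1]-.35)<.07)).astype(np.uint8)
    k,l,st,ce=cv2.connectedComponentsWithStats(m)
    for i in range(1,k):
        if st[i,4]>20: c,r=ce[i]; print(nm,world(s,r,c,.083).round(4),W[l==i].mean(0).round(4))
E
```

```text
[ 0.43160775 -0.03355805  0.14918768]
red 57 [0.5703 0.1842 0.0425] [0.579 0.191 0.054]
blk 53 [0.5337 0.2346 0.0418] [0.542 0.241 0.055]
red 28 [0.5697 0.1793 0.051 ] [0.579 0.186 0.056]
blk 33 [0.534  0.2274 0.0492] [0.565 0.237 0.056]
blue c [0.3064 0.1227] edges [ 44.3 858.5 964.7 112.2] diag [np.float32(858.7), np.float32(106.7)] corners [[0.38989999890327454, -0.04780000075697899], [0.34779998660087585, -0.061500001698732376], [0.09889999777078629, 0.7601000070571899], [0.3889999985694885, -0.1599999964237213]] dot None
   diag dir deg -70.2 from [ 0.39  -0.048]
   diag dir deg 112.7 from [ 0.348 -0.062]
yellow c [0.397  0.1246] edges [130.5 115.2 132.5 114.5] diag [np.float32(173.4), np.float32(175.8)] corners [[0.4657999873161316, 0.07259999960660934], [0.4404999911785126, 0.20059999823570251], [0.3276999890804291, 0.17749999463558197], [0.3540000021457672, 0.047600001096725464]] dot [0.46028951 0.07411218]
   diag dir deg -37.2 from [0.466 0.073]
   diag dir deg 60.5 from [0.44  0.201]
green [0.4963 0.3573 0.083 ] [0.4964 0.3574 0.0824]
green [0.4136 0.3451 0.083 ] [0.4137 0.3453 0.0824]
red [0.4552 0.3522 0.083 ] [0.4553 0.3523 0.0829]
red [0.3728 0.3399 0.083 ] [0.3728 0.3398 0.083 ]
```

View pics/matA.png

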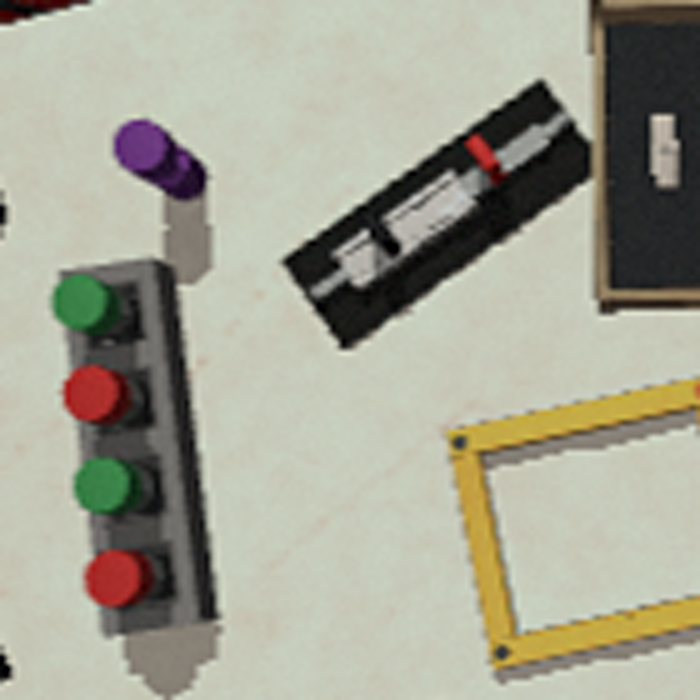

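Rule lies lengthwise on the mat as at the start. Now refine the two green heads by fitting a cylinder model in both views.

```bash
cat >> h.py <<'E'
def heads():
    from scipy.optimize import least_squares
    S={n:snapshot(n) for n in("top","side")}
    th=np.linspace(0,2*np.pi,60); ring=np.c_[.013*np.cos(th),.013*np.sin(th)]
    for nm,g in(("A",(.4963,.3573)),("B",(.4136,.3451))):
        E={}
        for n,s in S.items():
            hsv=cv2.cvtColor(s["pixels"],cv2.COLOR_RGB2HSV); m=cv2.inRange(hsv,(45,80,30),(90,255,255))
            k,l=cv2.connectedComponents(m); r,c=pix(s,(*g,.075)); i=l[int(r),int(c)]
            if i==0: print(nm,n,"none"); continue
            rr,cc=np.nonzero(l==i); E[n]=(rr.min()-.5,cc.min()-.5,cc.max()+.5,rr.max()+.5)
        def res(p):
            o=[]
            for n,e in E.items():
                q=np.array([pix(S[n],(p[0]+a,p[1]+b,z)) for z in(p[2],p[2]-.023) for a,b in ring])
                o+=[q[:,0].min()-e[0],q[:,1].min()-e[1],q[:,1].max()-e[2]]
            return o
        r=least_squares(res,[*g,.083]); print(nm,r.x.round(4),np.round(r.fun,2))
E
python3 -c "
from h import *
heads(); f=frames(snapshot('side')); print(f['blue_dot'],f['yellow_dot'])"
```

```text
A [0.4959 0.3591 0.0824] [ 0.1  -0.87  0.9   0.    1.01 -1.13]
B [0.4137 0.3484 0.0802] [ 0.33 -0.84  0.94 -0.01 -0.75  0.41]
[ 0.48929326 -0.15215283] [0.45859406 0.07397669]
```

drive_tool:
  rows:
    - [0,0.8,4.9,0,0,0,-0.06]
    - [0,0.8,4.9,0,0,0,-0.06]
    - [0,0.8,4.9,0,0,0,-0.06]
    - [0,0.8,4.9,0,0,0,-0.06]
    - [0.2,0.8,4.9,0,0,0,-0.06]
    - [0.4,0.8,4.9,0,0,0,-0.06]
    - [0.4,0.8,4.9,0,0,0,-0.06]
    - [0.4,0.8,4.9,0,0,0,-0.06]
  squeeze: 10

```text
clock: 40.55
eef_pos: [0.4952, 0.3605, 0.1491]
tool_rot: [[0.991, 0.137, -0.0], [0.137, -0.991, -0.0], [-0.0, 0.0, -1.0]]
force: [0.5, -0.4, -0.1]
grip_width: 0.604
grip_force: 0.0
```

drive_tool:
  rows:
    - [0.4,0,0,0,0,0,0]
    - [0.4,0,0,0,0,0,0]

```text
clock: 40.8
eef_pos: [0.4949, 0.3582, 0.1487]
tool_rot: [[0.99, 0.139, -0.001], [0.139, -0.99, -0.001], [-0.001, 0.001, -1.0]]
force: [-0.2, -0.3, -0.2]
grip_width: 0.605
grip_force: 0.0
```

Descend to TCP 0.062 (−8.7 cm), then close gently.

drive_tool:
  rows:
    - [0.4,0.1,0,-3,0,0,0]
    - [0.4,0,0,-3,0,0,0]
    - [0.4,0,0,-2,0,0,0]
    - [0.4,0,0,-0.7,0,0,0]
    - [0.4,0,0,0,0,0,0]
    - [0.4,0,0,0,0,0,0]

```text
clock: 41.55
eef_pos: [0.4976, 0.3584, 0.0634]
tool_rot: [[0.991, 0.137, 0.002], [0.137, -0.991, 0.001], [0.002, -0.001, -1.0]]
force: [-0.7, -0.4, -0.0]
grip_width: 0.598
grip_force: 0.0
```

drive_tool:
  rows:
    - [0.55,0,0,0,0,0,0]
    - [0.6,0,0,0,0,0,0]
    - [0.65,0,0,0,0,0,0]
    - [0.7,0,0,0,0,0,0]
    - [0.75,0,0,0,0,0,0]
    - [0.8,0,0,0,0,0,0]

```text
clock: 42.3
eef_pos: [0.4968, 0.3581, 0.0622]
tool_rot: [[0.991, 0.137, 0.0], [0.137, -0.991, 0.0], [0.0, -0.0, -1.0]]
force: [0.7, -0.2, 0.8]
grip_width: 0.291
grip_force: 9.9
```

```bash
python3 - <<'E'
from h import *
st=sense(); print(st["eef_pos"],st["grip_width"],st["grip_force"])
s=snapshot("side"); save("markA.png",s,(170,290,170,310),5)
E
```

```text
[0.49676385 0.35814556 0.06223976] 0.2914997082731495 9.934894870966673
```

View pics/markA.png

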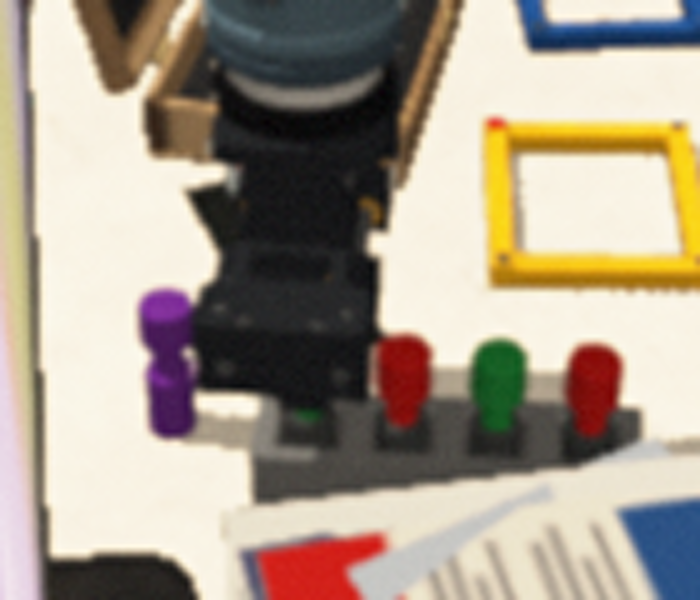

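Green head gripped (25.7 mm wide), stand upright, red and green neighbours untouched. Draw straight up.

drive_tool:
  rows:
    - [0.85,0,0,0,0,0,0]
    - [0.85,0,0,0.5,0,0,0]
    - [0.85,0,0,1,0,0,0]
    - [0.85,0,0,1,0,0,0]
    - [0.85,0,0,1.5,0,0,0]
    - [0.85,0,0,2.5,0,0,0]
    - [0.85,0,0,2.5,0,0,0]
    - [0.85,0,0,0,0,0,0]
  squeeze: 15

```text
clock: 43.35
eef_pos: [0.4984, 0.3589, 0.1555]
tool_rot: [[0.99, 0.137, 0.005], [0.137, -0.991, 0.002], [0.006, -0.002, -1.0]]
force: [0.4, -0.4, -0.6]
grip_width: 0.29
grip_force: 14.9
```

```bash
python3 - <<'E'
from h import *
st=sense(); print(st["eef_pos"],st["grip_width"],st["grip_force"],st["joint_positions"].round(2))
f=frames(snapshot("top"))
for n in("blue","yellow"): print(n,f[n].mean(0).round(4),f[n].round(3).tolist(),f[n+"_dot"])
print(pix(snapshot("side"),(.42,-.108,0)))
E
```

```text
[0.49844398 0.3589326  0.15545409] 0.2904758140203198 14.920821085106581 [ 0.43  0.35  1.58 -0.    1.21  1.86]
blue [ 0.4208 -0.1074] [[0.49399998784065247, -0.15299999713897705], [0.4560000002384186, -0.028999999165534973], [0.34700000286102295, -0.061000000685453415], [0.38600000739097595, -0.18700000643730164]] [ 0.48870834 -0.15261764]
yellow [0.397  0.1246] [[0.4659999907016754, 0.0729999989271164], [0.4399999976158142, 0.20100000500679016], [0.328000009059906, 0.1770000010728836], [0.3540000021457672, 0.04800000041723251]] [0.46028951 0.07411218]
(np.float64(168.3753847891507), np.float64(290.3361795026945))
```

drive_tool:
  rows:
    - [0.85,-0.78,-4.67,0,0,0,0]
    - [0.85,-0.78,-4.67,0,0,0,0]
    - [0.85,-0.78,-4.67,0,0,0,0]
    - [0.85,-0.78,-4.67,0,0,0,0]
    - [0.85,-0.78,-4.67,0,0,0,0]
    - [0.85,-0.78,-4.67,0,0,0,0]
    - [0.85,-0.78,-4.67,0,0,0,0]
    - [0.85,-0.78,-4.67,0,0,0,0]

```text
clock: 44.45
eef_pos: [0.4331, -0.0166, 0.1511]
tool_rot: [[0.991, 0.137, -0.002], [0.137, -0.991, 0.001], [-0.002, -0.001, -1.0]]
force: [0.6, -0.1, -0.2]
grip_width: 0.287
grip_force: 14.9
```

drive_tool:
  rows:
    - [0.85,-0.78,-4.67,0,0,0,0]
    - [0.85,-0.78,-4.67,0,0,0,0]
    - [0.85,0,0,-3,0,0,0]
    - [0.85,0,0,0,0,0,0]
    - [0.85,0,0,0,0,0,0]

```text
clock: 45.08
eef_pos: [0.4185, -0.1083, 0.1221]
tool_rot: [[0.99, 0.138, -0.001], [0.138, -0.99, 0.001], [-0.001, -0.001, -1.0]]
force: [0.6, -0.5, 0.7]
grip_width: 0.292
grip_force: 14.9
```

drive_tool:
  rows:
    - [0.85,0.2,0,-3,0,0,0]
    - [0.85,0,0,-2,0,0,0]
    - [0.85,0,0,-1,0,0,0]
    - [0.85,0,0,0,0,0,0]
    - [0.85,0,0,-0.4,0,0,0]
    - [0.85,0,0,0,0,0,0]
    - [0.85,0,0,0,0,0,0]

```text
clock: 45.95
eef_pos: [0.421, -0.1091, 0.0586]
tool_rot: [[0.991, 0.137, 0.001], [0.137, -0.991, -0.0], [0.001, 0.0, -1.0]]
force: [-0.1, 0.2, -0.5]
grip_width: 0.29
grip_force: 14.9
```

drive_tool:
  rows:
    - [0.85,0,0,-0.2,0,0,0]
    - [0.85,0,0,-0.2,0,0,0]
    - [0.85,0,0,0,0,0,0]
    - [0.85,0,0,0,0,0,0]

```text
clock: 46.45
eef_pos: [0.4207, -0.1089, 0.0542]
tool_rot: [[0.991, 0.137, -0.0], [0.137, -0.991, -0.0], [-0.0, 0.0, -1.0]]
force: [-0.1, -0.1, -0.1]
grip_width: 0.289
grip_force: 14.9
```

Release and rise, then head to green B (0.414, 0.3465), with the tool turned to about −127° to keep clear of the books.

drive_tool:
  rows:
    - [0.65,0,0,0,0,0,0]
    - [0.6,0,0,0,0,0,0]
    - [0.5,0,0,0,0,0,0]
    - [0.4,0,0,0,0,0,0]
    - [0.4,0,0,2,0,0,0]
    - [0.4,0,0,3,0,0,0]
    - [0.4,0,0,5,0,0,0]
    - [0.4,0,0,0,0,0,0]

```text
clock: 47.45
eef_pos: [0.4233, -0.1103, 0.158]
tool_rot: [[0.99, 0.138, 0.007], [0.138, -0.99, -0.004], [0.006, 0.005, -1.0]]
force: [0.5, 0.4, -0.8]
grip_width: 0.599
grip_force: 0.0
```

drive_tool:
  rows:
    - [0.4,0,4,0,0,0,-0.1]
    - [0.4,0,4,0,0,0,-0.1]
    - [0.4,0,4,0,0,0,-0.1]
    - [0.4,0,4,0,0,0,-0.1]
    - [0.4,0,4,0,0,0,-0.1]
    - [0.4,0,4,0,0,0,-0.1]
    - [0.4,0,4,0,0,0,-0.1]
    - [0.4,0,0,0,0,0,0]

```text
clock: 48.45
eef_pos: [0.4198, 0.1729, 0.1531]
tool_rot: [[0.848, -0.53, -0.002], [-0.53, -0.848, 0.0], [-0.001, 0.001, -1.0]]
force: [1.2, -0.1, -0.6]
grip_width: 0.596
grip_force: 0.0
```

```bash
python3 - <<'E'
from h import *
st=sense(); print(st["eef_pos"],ang(),st["joint_positions"].round(2))
heads(); s=snapshot("side"); W=cloud(s);hsv=cv2.cvtColor(s["pixels"],cv2.COLOR_RGB2HSV)
m=(cv2.inRange(hsv,(45,80,30),(90,255,255))>0)&(np.hypot(W[...,0]-.42,W[...,1]+.108)<.06); print(m.sum(),W[m].mean(0).round(3),W[m].max(0).round(3))
f=frames(s); print(f["blue_dot"],f["yellow_dot"])
E
```

```text
[0.41975268 0.17289553 0.15313822] -122.0 [0.13 0.01 1.98 0.   1.15 2.26]
A top none
A side none
A [0.4963 0.3573 0.083 ] []
B top none
B [ 0.4331  0.1964 -0.0496] [-0. -0.  0.]<stdin>:4: RuntimeWarning: Mean of empty slice.
  ret = um.true_divide(
Traceback (most recent call last):
ValueError: zero-size array to reduction operation maximum which has no identity
```

```bash
python3 - <<'E'
from h import *
for n in("side","top"):
    s=snapshot(n); W=cloud(s);hsv=cv2.cvtColor(s["pixels"],cv2.COLOR_RGB2HSV)
    for nm,lo,hi in(("green",(45,80,30),(90,255,255)),("red",(0,150,80),(8,255,255))):
        m=cv2.inRange(hsv,lo,hi)*((W[...,2]>.03)&(W[...,2]<.12)&(W[...,0]>.3)&(W[...,0]<.65)&(W[...,1]<.42)).astype(np.uint8)
        k,l,st,ce=cv2.connectedComponentsWithStats(m)
        for i in range(1,k):
            if st[i,4]>=8: print(n,nm,st[i,4],ce[i].round(1),np.median(W[l==i],0).round(4),W[l==i].max(0).round(3))
E
```

```text
side green 159 [269.3 246.2] [0.4114 0.355  0.0751] [0.423 0.362 0.085]
side red 50 [220.4 202.9] [0.5703 0.1842 0.0457] [0.579 0.192 0.055]
side red 148 [250.2 244.8] [0.4532 0.361  0.0766] [0.466 0.368 0.085]
side red 148 [288.2 247. ] [0.3705 0.3489 0.0766] [0.381 0.358 0.085]
top green 109 [340.5 212.3] [ 0.4204 -0.1055  0.0744] [ 0.432 -0.096  0.078]
top red 20 [216.2 150. ] [0.5709 0.1807 0.0524] [0.578 0.186 0.056]
```

Stand unmoved, and the first marker stands in blue (top at z ≈ 0.076). On to green B.

drive_tool:
  rows:
    - [0.4,-0.15,4.3,0,0,0,-0.03]
    - [0.4,-0.15,4.3,0,0,0,-0.03]
    - [0.4,-0.15,4.3,0,0,0,-0.03]
    - [0.4,-0.15,4.4,0,0,0,0]
    - [0.4,0,0,0,0,0,0]
    - [0.4,0,0,0,0,0,0]
  squeeze: 10

```text
clock: 49.45
eef_pos: [0.4149, 0.3429, 0.1539]
tool_rot: [[0.795, -0.607, -0.001], [-0.607, -0.795, -0.001], [0.0, 0.001, -1.0]]
force: [0.6, 0.2, -0.3]
grip_width: 0.603
grip_force: 0.0
```

drive_tool:
  rows:
    - [0.4,-0.1,0.3,-3,0,0,0]
    - [0.4,0,0,-2,0,0,0]
    - [0.4,0,0,0,0,0,0]
    - [0.4,0,0,0,0,0,0]

```text
clock: 49.95
eef_pos: [0.4145, 0.3464, 0.1051]
tool_rot: [[0.794, -0.608, 0.001], [-0.608, -0.794, 0.0], [0.0, -0.001, -1.0]]
force: [0.3, 0.4, 0.0]
grip_width: 0.594
grip_force: 0.0
```

drive_tool:
  rows:
    - [0.4,-0.05,0,-2,0,0,0]
    - [0.4,0,0,-1.5,0,0,0]
    - [0.4,0,0,-0.8,0,0,0]
    - [0.4,0,0,0,0,0,0]
    - [0.4,0,0,0,0,0,0]

```text
clock: 50.58
eef_pos: [0.4136, 0.3473, 0.0617]
tool_rot: [[0.795, -0.607, 0.001], [-0.607, -0.795, 0.0], [0.0, -0.001, -1.0]]
force: [0.8, -0.0, 0.3]
grip_width: 0.601
grip_force: 0.0
```

drive_tool:
  rows:
    - [0.55,0,0,0,0,0,0]
    - [0.6,0,0,0,0,0,0]
    - [0.65,0,0,0,0,0,0]
    - [0.7,0,0,0,0,0,0]
    - [0.75,0,0,0,0,0,0]
    - [0.8,0,0,0,0,0,0]

```text
clock: 51.32
eef_pos: [0.4133, 0.3471, 0.0613]
tool_rot: [[0.795, -0.607, 0.0], [-0.607, -0.795, 0.0], [0.0, -0.0, -1.0]]
force: [0.3, -0.3, 1.0]
grip_width: 0.29
grip_force: 10.0
```

drive_tool:
  rows:
    - [0.85,0,0,0,0,0,0]
    - [0.85,0,0,0.5,0,0,0]
    - [0.85,0,0,1,0,0,0]
    - [0.85,0,0,1,0,0,0]
    - [0.85,0,0,1.5,0,0,0]
    - [0.85,0,0,2.5,0,0,0]
    - [0.85,0,0,2.5,0,0,0]
    - [0.85,0,0,0,0,0,0]
  squeeze: 15

```text
clock: 52.32
eef_pos: [0.4148, 0.348, 0.1541]
tool_rot: [[0.795, -0.607, 0.005], [-0.607, -0.795, 0.003], [0.002, -0.005, -1.0]]
force: [-0.1, 0.0, -1.4]
grip_width: 0.288
grip_force: 15.0
```

```bash
python3 - <<'E'
from h import *
st=sense(); print(st["eef_pos"],st["grip_width"])
f=frames(snapshot("top"))
for n in("blue","yellow"): print(n,f[n].mean(0).round(4),f[n].round(3).tolist(),f[n+"_dot"])
f=frames(snapshot("side"));print(f["yellow_dot"],f["blue_dot"],f["yellow"].round(3).tolist())
E
```

```text
[0.41484799 0.34800292 0.15409881] 0.28785234130663967
blue [ 0.4208 -0.1074] [[0.49399998784065247, -0.15299999713897705], [0.4560000002384186, -0.028999999165534973], [0.34700000286102295, -0.061000000685453415], [0.38600000739097595, -0.18700000643730164]] [ 0.48870834 -0.15261764]
yellow [0.397  0.1245] [[0.4659999907016754, 0.07199999690055847], [0.4399999976158142, 0.20100000500679016], [0.328000009059906, 0.1770000010728836], [0.3540000021457672, 0.04800000041723251]] [0.46028951 0.07411218]Traceback (most recent call last):
  File "<stdin>", line 5, in <module>
  File "h.py", line 34, in frames
    out[n]=quad(P)
           ~~~~^^^
  File "h.py", line 48, in quad
    a0,a1=a[k],a[(k+1)%4]; u=(a1-a0)/np.linalg.norm(a1-a0); n=np.array([-u[1],u[0]])
               ~^^^^^^^^^
IndexError: index 1 is out of bounds for axis 0 with size 1
```

Yellow centre (0.397, 0.1245): move dx −1.8, dy −22.3.

drive_tool:
  rows:
    - [0.85,-0.36,-4.46,0,0,0,0]
    - [0.85,-0.36,-4.46,0,0,0,0]
    - [0.85,-0.36,-4.46,0,0,0,0]
    - [0.85,-0.36,-4.46,0,0,0,0]
    - [0.85,-0.36,-4.46,0,0,0,0]
    - [0.85,0,0,-3,0,0,0]
    - [0.85,0,0,-3,0,0,0]
    - [0.85,0,0,0,0,0,0]

```text
clock: 53.42
eef_pos: [0.3923, 0.1239, 0.0886]
tool_rot: [[0.794, -0.607, -0.007], [-0.607, -0.794, -0.0], [-0.006, 0.004, -1.0]]
force: [-0.2, 0.8, -0.5]
grip_width: 0.291
grip_force: 15.0
```

drive_tool:
  rows:
    - [0.85,0,0,-1.5,0,0,0]
    - [0.85,0,0,-1,0,0,0]
    - [0.85,0,0,-0.8,0,0,0]
    - [0.85,0,0,0,0,0,0]
    - [0.85,0,0,0,0,0,0]

```text
clock: 54.05
eef_pos: [0.3955, 0.1242, 0.0585]
tool_rot: [[0.795, -0.607, 0.0], [-0.607, -0.795, 0.0], [0.0, -0.0, -1.0]]
force: [-0.0, -0.7, -0.2]
grip_width: 0.287
grip_force: 15.0
```

Contact height is TCP ≈ 0.0533 (grasped at 0.0613 with the marker 8 mm up).

drive_tool:
  rows:
    - [0.85,0.1,0,-0.25,0,0,0]
    - [0.85,0,0,-0.25,0,0,0]
    - [0.85,0,0,0,0,0,0]
    - [0.85,0,0,0,0,0,0]

```text
clock: 54.55
eef_pos: [0.3963, 0.1241, 0.0532]
tool_rot: [[0.795, -0.607, 0.0], [-0.607, -0.795, 0.0], [0.0, -0.0, -1.0]]
force: [0.4, 0.3, 0.3]
grip_width: 0.289
grip_force: 15.0
```

drive_tool:
  rows:
    - [0.65,0,0,0,0,0,0]
    - [0.6,0,0,0,0,0,0]
    - [0.5,0,0,0,0,0,0]
    - [0.4,0,0,0,0,0,0]
    - [0.4,0,0,2,0,0,0]
    - [0.4,0,0,4,0,0,0]
    - [0.4,0,0,6,0,0,0]
    - [0.4,0,0,5,0,0,0]

```text
clock: 55.55
eef_pos: [0.3962, 0.1241, 0.2254]
tool_rot: [[0.795, -0.607, 0.001], [-0.607, -0.795, 0.0], [0.001, -0.001, -1.0]]
force: [0.4, -0.9, -1.1]
grip_width: 0.598
grip_force: 0.0
```

drive_tool:
  rows:
    - [0.4,-1,-6,0,0,0,0]
    - [0.4,-1,-6,0,0,0,0]
    - [0.4,-1,-6,0,0,0,0]
    - [0.4,-1,-6,0,0,0,0]
    - [0.4,-1,-6,0,0,0,0]
    - [0.4,-1,-6,0,0,0,0]
    - [0.4,-1,-6,0,0,0,0]
    - [0.4,-1,-6,0,0,0,0]

```text
clock: 56.55
eef_pos: [0.3155, -0.3579, 0.2233]
tool_rot: [[0.794, -0.607, 0.0], [-0.607, -0.794, -0.0], [0.0, -0.0, -1.0]]
force: [1.0, -1.3, 0.8]
grip_width: 0.6
grip_force: 0.0
```

drive_tool:
  rows:
    - [0.4,-1,-4,0,0,0,0]
    - [0.4,0,0,0,0,0,0]
    - [0.4,0,0,0,0,0,0]

```text
clock: 56.92
eef_pos: [0.3062, -0.395, 0.2228]
tool_rot: [[0.795, -0.607, -0.0], [-0.607, -0.795, 0.001], [-0.001, -0.001, -1.0]]
force: [0.8, 0.5, -0.7]
grip_width: 0.603
grip_force: 0.0
```

```bash
python3 - <<'E'
from h import *
st=sense(); print(st["eef_pos"],st["clock"])
s=snapshot("top"); save("final.png",s,(70,280,90,410),2.4)
for n in("side","top"):
    s=snapshot(n); W=cloud(s);hsv=cv2.cvtColor(s["pixels"],cv2.COLOR_RGB2HSV)
    for nm,lo,hi in(("green",(45,80,30),(90,255,255)),("red",(0,150,80),(8,255,255))):
        m=cv2.inRange(hsv,lo,hi)*((W[...,2]>.03)&(W[...,2]<.12)&(W[...,0]>.3)&(W[...,0]<.65)&(W[...,1]<.42)).astype(np.uint8)
        k,l,st,ce=cv2.connectedComponentsWithStats(m)
        for i in range(1,k):
            if st[i,4]>=8: print(n,nm,st[i,4],ce[i].round(1),np.median(W[l==i],0).round(4),W[l==i].max(0).round(3))
f=frames(snapshot("top"))
for n in("blue","yellow"): print(n,f[n].mean(0).round(4),f[n].round(3).tolist(),f[n+"_dot"])
E
```

```text
[ 0.30617745 -0.39504704  0.22277215] 56.925
side green 85 [291.4 152.4] [ 0.4199 -0.0992  0.0656] [ 0.432 -0.091  0.077]
side green 106 [289.7 194.5] [0.3952 0.1323 0.0667] [0.406 0.14  0.077]
side red 53 [220.3 203. ] [0.5706 0.1837 0.0443] [0.579 0.191 0.054]
side red 147 [250.2 244.7] [0.453  0.3608 0.0778] [0.466 0.369 0.085]
side red 146 [288.1 246.8] [0.3708 0.3495 0.0771] [0.381 0.356 0.085]
top green 109 [340.5 212.3] [ 0.4205 -0.1056  0.0744] [ 0.432 -0.096  0.079]
top green 93 [239.7 223.6] [0.3955 0.123  0.0749] [0.409 0.134 0.08 ]
top red 22 [216.3 150.2] [0.5706 0.1804 0.053 ] [0.578 0.185 0.055]
top red 97 [137.9 198.1] [0.4555 0.3519 0.083 ] [0.467 0.364 0.086]
top red 95 [142.4 235. ] [0.3727 0.3403 0.083 ] [0.384 0.352 0.087]
blue [ 0.4208 -0.1074] [[0.49399998784065247, -0.15299999713897705], [0.4560000002384186, -0.02800000086426735], [0.34700000286102295, -0.061000000685453415], [0.38600000739097595, -0.18700000643730164]] [ 0.48870834 -0.15261764]
yellow [0.397  0.1245] [[0.4659999907016754, 0.07199999690055847], [0.4399999976158142, 0.20100000500679016], [0.328000009059906, 0.1770000010728836], [0.3540000021457672, 0.04800000041723251]] [0.46028951 0.07411218]
```

View pics/final.png

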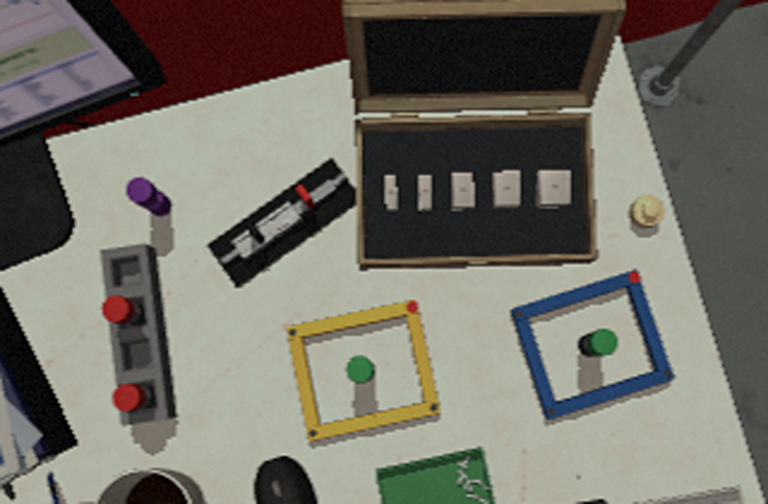

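The final view shows green markers upright in yellow (360,370) and blue (600,343). The two reds are still in the unmoved stand, the rule is on its mat (280,222) and the weight is at (648,211). Handing in.

```bash
python3 -c "
from rig import *
print(job_done())"
```

```text
the job is handed in; nothing more can be done
None
```

Job handed in at about 57 s: both frames measured square (the two diagonals agree to about 1 mm in each), so each holds one upright green marker, the rule is back on its mat, both red markers are in the unmoved stand, and the weight was left alone.

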